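# Fetch the filter cartridge from behind the food tubs

### The job

The spare filter cartridge is boxed in by the round tub, the square jar and the bottle on the wooden caddy. Stand all three upright in the side tray, leaving the cartridge where it is; with all three in the tray, take the cartridge out and set it down in the well of the grey filter housing; only then put each of the three back upright on the very spot of the caddy where it stood at the start, without ever tipping one over.

Things in the scene. Friction and masses are not known exactly. Their poses are not given: they have to be found in the camera images.
- round_tub: Loose white plastic round food tub with a wide flat round grey lid: lid 60 mm across, body 57 mm, 135 mm tall (lid from 110 mm up). Origin at the centre of its underside, z up. About 0.13 to 0.25 kg, as are the other two.
- square_jar: Loose white plastic square jar with a square grey lid: lid 56 x 56 mm (from 102 mm up), body 54 x 54 mm, 128 mm tall. Origin at the centre of its underside, x and y square to its faces, z up.
- bottle: Loose white plastic round bottle with a narrow round grey cap: body 60 mm across up to 85 mm, then a sloping shoulder; cap 36 mm across from 97 to 132 mm, its top. Origin at the centre of its underside, z up.
- cartridge: Loose filter cartridge: a black ribbed disc 56 mm across (58 over the ribs) and 26 mm high with an upright grey round grip on top, 24 mm across, from 26 to 58 mm. Origin at the centre of its underside, z up. At the start it stands on the caddy, with the three others close in front of it and on either side, 64 mm centre to centre.
- caddy: Fixed low wooden caddy, 170 (x) x 230 (y) mm, floor 12 mm above its underside, rim 26 mm high and 8 mm thick. Origin at the centre of its underside. Seen in its frame the cartridge starts at about x 28, y 0 mm and the tubs on three dark round marks at about (-36, 0), (28, 64) and (28, -64) mm; which of them stands on which mark varies. A vial 42 mm high and a tin 26 mm high stand in its two corners at -x; they are not part of the job.
- tray: Fixed white plastic side tray, empty, 300 (x) x 120 (y) mm outside, 20 mm high, walls and floor about 4 mm thick. Origin at the centre of its underside. To the left or to the right of the caddy.
- housing: Fixed grey filter housing, 115 x 115 mm and 50 mm high, with one round well 73 mm across and 30 mm deep open at the top in its middle (well floor 20 mm above its underside). Origin at the centre of its underside. On the other side of the caddy from the tray.
Not all that is in view belongs to the job. Leave any white look-alike of the housing alone.

How it is judged (in metres and radians):
On the way, in this order (a step that is already met when the one before it is completed fails the run):
1. the round tub, the square jar and the bottle all stand upright and released in the side tray, the cartridge still in its place on the caddy (x of round_tub in the frame of tray between -0.145 and 0.145 m and y of round_tub in the frame of tray between -0.055 and 0.055 m and z of round_tub in the frame of tray between -0.005 and 0.015 m and angle between each of round_tub, square_jar, bottle's own z axis and vertical below 0.12 rad and linear speed of each of round_tub, square_jar, bottle below 0.03 m/s and x of square_jar in the frame of tray between -0.145 and 0.145 m and y of square_jar in the frame of tray between -0.055 and 0.055 m and z of square_jar in the frame of tray between -0.005 and 0.015 m and x of bottle in the frame of tray between -0.145 and 0.145 m and y of bottle in the frame of tray between -0.055 and 0.055 m and z of bottle in the frame of tray between -0.005 and 0.015 m and contact force between the fingers and round_tub below 0.1 N and contact force between the fingers and square_jar below 0.1 N and contact force between the fingers and bottle below 0.1 N and distance of cartridge from where it was at the start of the episode below 0.03 m), for 0.2 s.
2. the cartridge rests upright and released in the well of the housing while the other three still stand in the tray (x of round_tub in the frame of tray between -0.145 and 0.145 m and y of round_tub in the frame of tray between -0.055 and 0.055 m and z of round_tub in the frame of tray between -0.005 and 0.015 m and angle between each of round_tub, square_jar, bottle, cartridge's own z axis and vertical below 0.12 rad and linear speed of each of round_tub, square_jar, bottle, cartridge below 0.03 m/s and x of square_jar in the frame of tray between -0.145 and 0.145 m and y of square_jar in the frame of tray between -0.055 and 0.055 m and z of square_jar in the frame of tray between -0.005 and 0.015 m and x of bottle in the frame of tray between -0.145 and 0.145 m and y of bottle in the frame of tray between -0.055 and 0.055 m and z of bottle in the frame of tray between -0.005 and 0.015 m and horizontal distance between cartridge and housing below 0.011 m and z of cartridge in the frame of housing between 0.012 and 0.026 m and contact force between the fingers and cartridge below 0.1 N), for 0.2 s.
At the end, for the whole second after the job is handed in: The cartridge rests upright on the floor of the housing's well, and the round tub, the square jar and the bottle each stand upright on the caddy within 15 mm of where that same one stood at the start; all are released and at rest (horizontal distance between cartridge and housing below 0.011 m and z of cartridge in the frame of housing between 0.012 and 0.026 m and angle between cartridge's own z axis and vertical below 0.12 rad and linear speed of cartridge below 0.03 m/s and contact force between the fingers and cartridge below 0.1 N and distance of each of round_tub, square_jar, bottle from where it was at the start of the episode below 0.015 m and angle between each of round_tub, square_jar, bottle's own z axis and vertical below 0.1 rad and linear speed of each of round_tub, square_jar, bottle below 0.02 m/s and contact force between the fingers and round_tub below 0.1 N and contact force between the fingers and square_jar below 0.1 N and contact force between the fingers and bottle below 0.1 N); the robot touches nothing.
It fails at once if one of the three, or the cartridge, is tipped over (more than 45 degrees) (angle between any of round_tub, square_jar, bottle, cartridge's own z axis and vertical above 0.79 rad).
It also fails if it takes over 144 s, if anything falls off the work surface, if the arm or the gripper's body presses on something with over 40 N, if the wrist force passes 120 N, or if a joint passes its speed limit or range.

### The arm

A 6-joint arm with a two-finger parallel gripper is mounted at the origin on the work surface. World frame = base frame: x ahead of the robot, y to its left, z up, the work surface at z = 0. Lengths are in m, angles in degrees, forces in N, time in s.
With the tool pointing down it reaches from about 0.25 to 0.725 m from the base axis. Payload 9.7 kg.
Tool frame: the origin (TCP) lies midway between the tips of the shut fingers; the grasp point (between the pads) lies 19 mm behind it (bot.pinch_z is the distance from the TCP to the grasp point, in m); z points along the fingers, x is the direction in which the jaws open and shut, and the axes are right-handed (so a half turn about z gives the same grasp; the last joint's range is limited). The gripper opens to 85 mm and grips with 20 to 120 N. Pads are 22 mm wide; open, the fingers measure 114 mm over their backs; the gripper's body (76 mm by 85 mm) begins 54 mm behind the grasp point. The pads swing forward as they close: fully open they stand 13 mm farther back than shut.
Start: joints at [0, 4.979, 10.078, 95.1, 0, 90], TCP at [0.55, -0, 0.231] pointing down, gripper open.
Joint ranges: [-179.16, 179.16], [-48.56, 103.87], [-65.8, 70.77], [-126.05, 130.52], [-82.76, 87.17], [-180, 180]. Speed limits (degrees/s): [127.2, 127.2, 147.25, 180, 180, 180].

### API

Orientations are given as [roll, pitch, yaw] about the fixed x, y, z axes, in that order (R = Rz(yaw) Ry(pitch) Rx(roll)).
In Python, from workcell import bot gives the robot as it stands. The module is installed in compiled form; this text tells all that it offers.
- The arm moves only by the shell command python3 -m pendant 'ROWS' [FORCE]. ROWS is JSON, a list of rows, each a list of 7 numbers: the shift along the tool's x, y, z scaled (see below), then the turn, a rotation vector about the tool's x, y, z scaled (see below), then the closure, from 0 (fully open) to 1 (shut). In form: [[tx, ty, tz, wx, wy, wz, jaw], ...]. A call has 1 to 12 rows; each row shifts and turns the pose as measured when the row begins, along the tool's axes as they then stand; what a row does not reach is not made up. The controller multiplies each number of a shift by 0.25 m and each number of a turn by pi rad. A row lasts 1/10 s, in which the tool goes at most 50 mm and 8.59 degrees, less where a joint would pass 70% of its speed; a pose out of reach is approached as far as the arm can. A call with a number of a shift or a turn outside -1 to 1 is refused whole. A call with a gripper value outside its range is refused whole. The fingers move at their own pace and stop on an object; FORCE is the grip in N (left out, the last holds). Time passes only in rows, so rows that do not move let the fingers close. It gives the time, the measured TCP pose, the force and the opening at its end, in the units of the state.
- bot.get_obs(): the state, without advancing time (a new reading comes with each control period).
- bot.camera(name): name is "scene" or "side" or "wrist"; returns the picture (400x640x3 uint8, red, green, blue); there is no depth.
- bot.calibration(name): a dict with "intrinsics" (3x3 intrinsics, pixels), "xyz" and "attitude" of the camera in the world. Camera axes: x right, y up, looking along -z (the intrinsics and any distortion apply to the point x, -y, -z); pixel columns grow to the right and rows downward; lengths in m; the calibration is good to about 2 mm. A picture is of the moment at which its call begins: read the wrist's pose just before it. calibration takes no time and is no camera call; for the wrist camera it gives the pose at the moment of the call.
- bot.job_done(): hands the job in, once; it reports no verdict.
The state is a dict: "time": time; "q": joint angles; "qd": joint speeds; "joint_efforts": joint torques, N m; "ee_pos": TCP position; "tcp_rot": TCP orientation; "wrist_force": force on the tool from outside, world axes, zero at the start; "torque": the same for the moment, N m; "opening": finger opening in m.
Only numpy, scipy, OpenCV 4.12 (cv2) and the standard library are available. Lean on these libraries where they do the work, as an engineer would, in place of code of your own. Each camera call takes 0.05 s, during which the arm holds its last target.

## Working session

There is one attempt and no reset: what is moved stays moved. The work goes in short steps, Python scripts to look and compute and a shell command to move; the robot and the scene stay as the last step left them, time stands still between calls to the robot, and variables do not carry over. Pictures are saved under pics/ and viewed, and the job is handed in when it is done.

```bash
mkdir -p pics; ls; python3 - <<'E'
from workcell import bot
import cv2
print(bot.get_obs(), bot.pinch_z)
for n in ["scene","side","wrist"]:
    c=bot.calibration(n); print(n,c)
    im=bot.camera(n); cv2.imwrite(f"pics/{n}0.png",im[:,:,::-1])
E
```

```text
pics
{'time': 0.0, 'q': array([ 5.97611251e-04,  5.01039972e+00,  1.00344868e+01,  9.51017446e+01,
       -3.82093862e-04,  8.99990814e+01]), 'qd': array([ 0.06899401, -0.02587754,  0.04268209, -0.05422653,  0.02667841,
       -0.0118203 ]), 'joint_efforts': array([ 7.68234549e-04, -5.20392072e+01,  4.64802504e+01,  1.63646933e-02,
        2.23589603e-05, -6.77332673e-05]), 'ee_pos': array([5.49753539e-01, 3.83347869e-06, 2.30590105e-01]), 'tcp_rot': array([1.79999619e+02, 7.76574865e-02, 1.51619016e-03]), 'wrist_force': array([0.43873805, 0.65328973, 0.00274865]), 'torque': array([0.01544609, 0.0279003 , 0.01708027]), 'opening': 0.08529982474964705} 0.0187
scene {'intrinsics': array([[388.41696691,   0.        , 320.43511352],
       [  0.        , 388.41696691, 202.92717999],
       [  0.        ,   0.        ,   1.        ]]), 'xyz': array([0.8347731 , 0.33871014, 0.68989507]), 'attitude': array([ 36.78590602,   0.15603214, 134.27097636])}
side {'intrinsics': array([[486.72778739,   0.        , 321.99432051],
       [  0.        , 486.72778739, 201.10200325],
       [  0.        ,   0.        ,   1.        ]]), 'xyz': array([ 0.10328478, -0.41054685,  0.77579749]), 'attitude': array([ 39.02582007,  -0.99035437, -43.4373054 ])}
wrist {'intrinsics': array([[311.76342163,   0.        , 319.5008849 ],
       [  0.        , 311.76342163, 197.58314671],
       [  0.        ,   0.        ,   1.        ]]), 'xyz': array([0.54909574, 0.08371155, 0.37406849]), 'attitude': array([-1.88089995e+01,  1.29535150e-01,  8.22646564e-03])}
```

View pics/scene0.png

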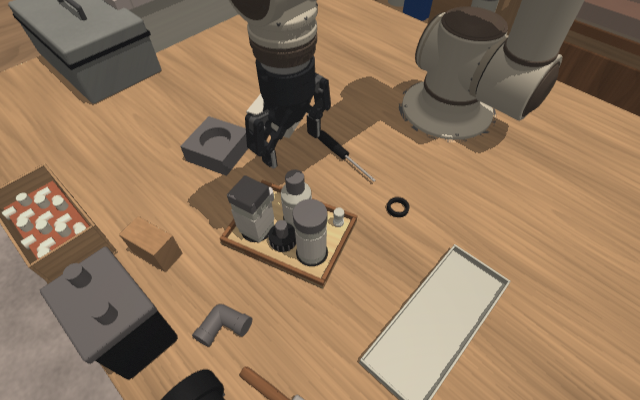

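View pics/side0.png

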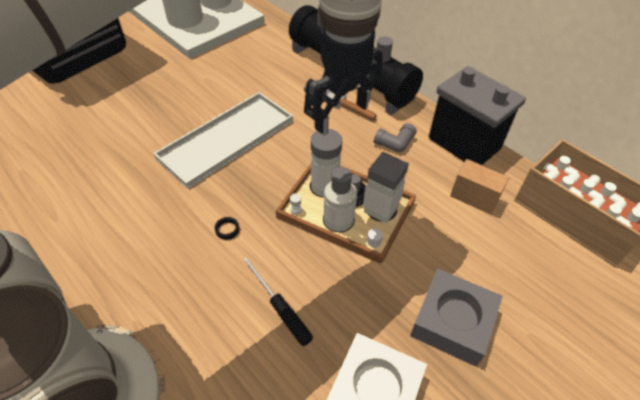

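View pics/wrist0.png

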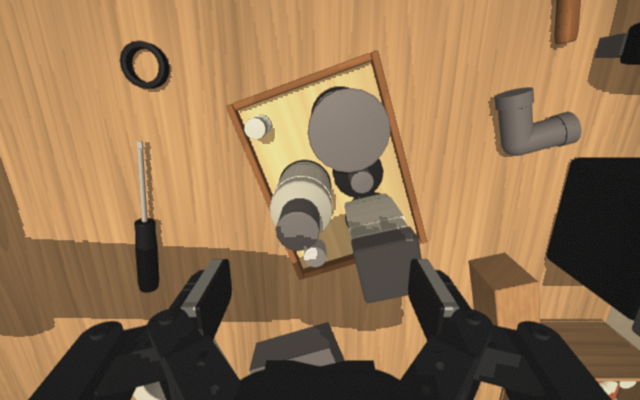

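The wrist picture shows the round lid at (348,128), the jar lid at (385,265), the bottle cap at (298,228) and the grip at (362,180). The tray is on the +y side. There are two housings in the side view: dark grey at (457,315), and a white one at (375,385) that is the look-alike. I'll enlarge crops to measure.

```bash
cat > h.py <<'E'
import numpy as np,cv2
from scipy.spatial.transform import Rotation as Ro
from workcell import bot
def ray(cal,u,v):
    K=cal["intrinsics"];R=Ro.from_euler('xyz',cal["attitude"],degrees=True)
    d=R.apply([(u-K[0,2])/K[0,0],-(v-K[1,2])/K[1,1],-1.]); return np.array(cal["xyz"]),d
def onz(cal,u,v,z):
    o,d=ray(cal,u,v); return o+d*(z-o[2])/d[2]
def proj(cal,P):
    K=cal["intrinsics"];R=Ro.from_euler('xyz',cal["attitude"],degrees=True)
    p=R.inv().apply(np.atleast_2d(P)-cal["xyz"]); p=p/-p[:,2:]
    return np.c_[K[0,0]*p[:,0]+K[0,2],-K[1,1]*p[:,1]+K[1,2]]
def crop(src,dst,u0,v0,u1,v1,s):
    im=cv2.imread(src)[v0:v1,u0:u1]; cv2.imwrite(dst,cv2.resize(im,None,fx=s,fy=s,interpolation=cv2.INTER_CUBIC))
E
python3 - <<'E'
from h import *
crop("pics/wrist0.png","pics/c1.png",220,40,440,310,2)
crop("pics/wrist0.png","pics/c1.png",220,40,440,310,2.2)
crop("pics/side0.png","pics/c2.png",320,250,520,400,4)
crop("pics/scene0.png","pics/c3.png",350,235,520,400,3.5)
crop("pics/side0.png","pics/c4.png",265,120,425,265,4)
E
```

```text
(no output)
```

View pics/c1.png

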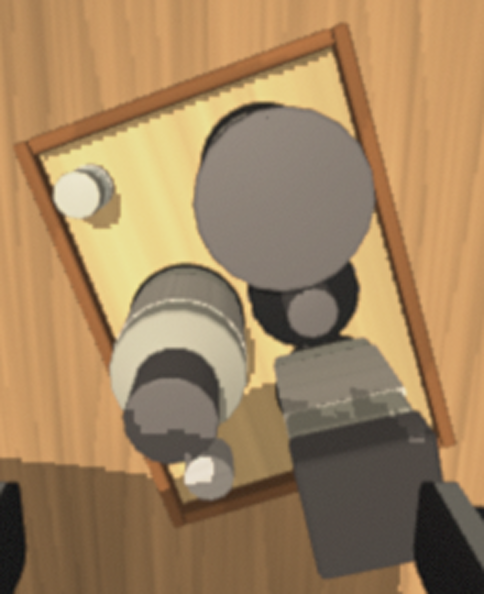

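View pics/c2.png

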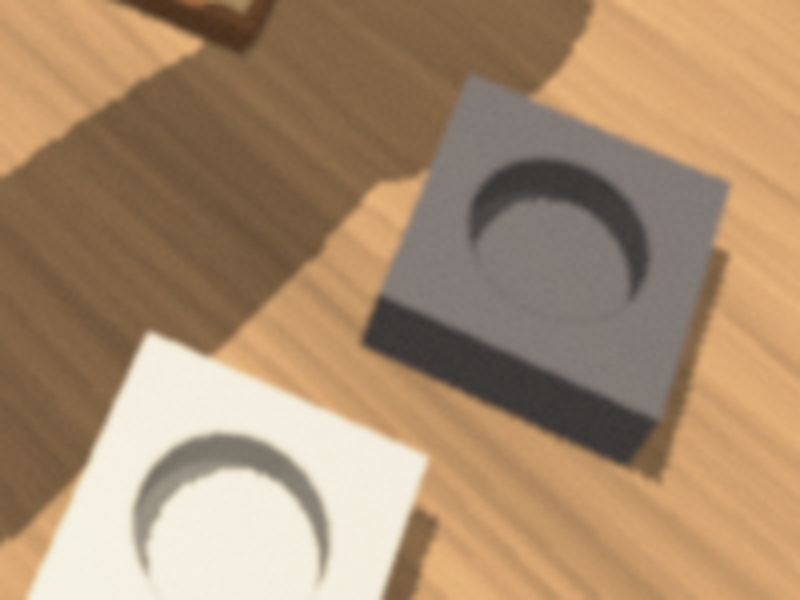

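View pics/c3.png

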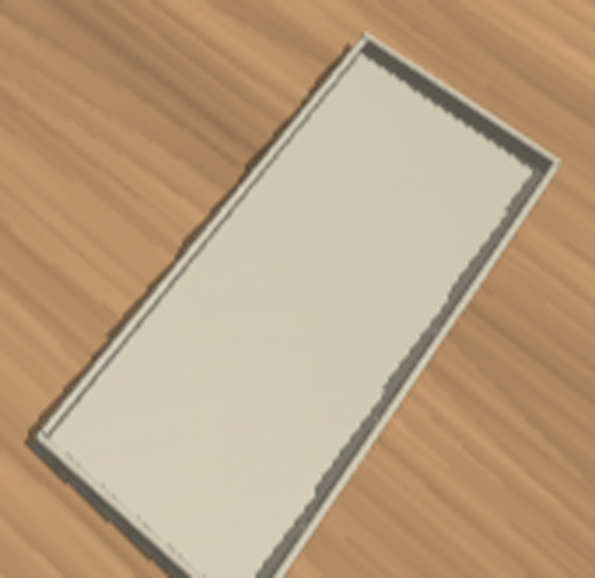

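View pics/c4.png

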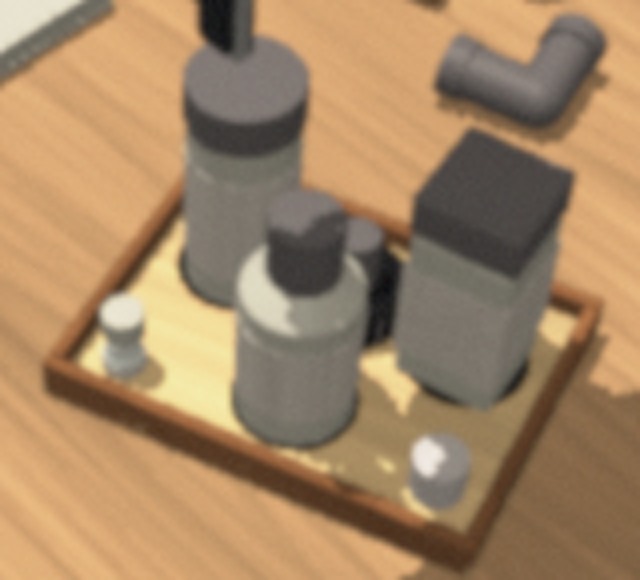

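```bash
python3 - <<'E'
from h import *
np.set_printoptions(precision=4,suppress=True)
S,D=bot.calibration("scene"),bot.calibration("side")
# wrist cal at start stored
W=bot.calibration("wrist")
w=lambda u,v,z:onz(W,220+u/2.2,40+v/2.2,z)
d=lambda u,v,z:onz(D,265+u/4,120+v/4,z)
cc=np.array([w(*p,.026) for p in [(20,147),(343,27),(452,440),(180,522)]]);print("caddy w",cc,cc.mean(0))
cc=np.array([d(*p,.026) for p in [(47,370),(598,300),(468,560)]]);print("caddy d",cc)
print("tub",w(284,199,.147),d(246,82,.147))
print("bot",w(170,418,.144),d(307,222,.144))
print("cart",w(313,312,.070),d(358,236,.07))
h=np.array([onz(D,320+u/4,250+v/4,.05) for u,v in [(470,75),(728,185),(655,420),(382,297)]]);print("hous",h,h.mean(0))
print("well",onz(D,320+560/4,250+240/4,.05))
t=np.array([onz(S,350+u/3.5,235+v/3.5,.02) for u,v in [(365,37),(557,162),(35,437)]]);print("tray s",t,(t[1]+t[2])/2)
t=np.array([onz(D,u,v,.02) for u,v in [(156,155),(262,96),(293,122),(188,184)]]);print("tray d",t,t.mean(0))
j=np.array([w(*p,.14) for p in [(292,440),(436,430),(440,555),(323,577)]]);print("jar w",j,j.mean(0))
j=np.array([d(*p,.14) for p in [(475,130),(572,180),(514,238),(420,188)]]);print("jar d",j,j.mean(0))
E
```

```text
caddy w [[ 0.4513  0.068   0.026 ]
 [ 0.6058  0.1214  0.026 ]
 [ 0.6794 -0.0902  0.026 ]
 [ 0.5256 -0.1437  0.026 ]] [ 0.5655 -0.0111  0.026 ]
caddy d [[ 0.4463  0.0607  0.026 ]
 [ 0.6785 -0.0927  0.026 ]
 [ 0.5162 -0.1514  0.026 ]]
tub [0.5698 0.0572 0.147 ] [0.567  0.0513 0.147 ]
bot [ 0.5307 -0.0224  0.144 ] [ 0.5284 -0.0277  0.144 ]
cart [ 0.5918 -0.003   0.07  ] [ 0.5899 -0.0061  0.07  ]
hous [[ 0.5605 -0.2372  0.05  ]
 [ 0.5975 -0.3439  0.05  ]
 [ 0.4905 -0.3815  0.05  ]
 [ 0.4527 -0.2772  0.05  ]] [ 0.5253 -0.31    0.05  ]
well [ 0.5254 -0.311   0.05  ]
tray s [[0.3678 0.2526 0.02  ]
 [0.3627 0.3684 0.02  ]
 [0.6638 0.2608 0.02  ]] [0.5132 0.3146 0.02  ]
tray d [[0.3593 0.3594 0.02  ]
 [0.6521 0.3608 0.02  ]
 [0.6459 0.2405 0.02  ]
 [0.3634 0.2437 0.02  ]] [0.5052 0.3011 0.02  ]
jar w [[ 0.5763 -0.0333  0.14  ]
 [ 0.6303 -0.0291  0.14  ]
 [ 0.6375 -0.0844  0.14  ]
 [ 0.591  -0.0951  0.14  ]] [ 0.6088 -0.0605  0.14  ]
jar d [[ 0.628  -0.0373  0.14  ]
 [ 0.6368 -0.0879  0.14  ]
 [ 0.5912 -0.0933  0.14  ]
 [ 0.5827 -0.045   0.14  ]] [ 0.6097 -0.0659  0.14  ]
```

```bash
cat >> h.py <<'E'
def go(x,y,z,yaw=10):
    o=bot.get_obs(); p=np.array(o["ee_pos"]); R=Ro.from_euler('xyz',o["tcp_rot"],degrees=True)
    s=R.inv().apply(np.array([x,y,z])-p)/0.25
    T=Ro.from_euler('xyz',[180,0,yaw],degrees=True)
    w=(R.inv()*T).as_rotvec()/np.pi
    print("t",round(o["time"],2),"p",p.round(4),"rpy",np.round(o["tcp_rot"],2),"F",np.round(o["wrist_force"],1),"op",round(o["opening"],4))
    print(" shift",s.round(4),"turn",w.round(4),"min rows",int(np.ceil(np.linalg.norm(s)*.25/.05)),int(np.ceil(np.degrees(np.linalg.norm(w)*np.pi)/8.59)))
E
python3 - <<'E'
from h import *
go(.57,.0575,.2306,10)
E
python3 -m pendant '[[0,0,0,0,0,-0.028,0],[0,0,0,0,0,-0.028,0],[0,0,0,0,0,0,0]]' 60
python3 -c "
from h import *
go(.57,.0575,.2306)"
```

```text
t 0.15 p [ 0.5498 -0.      0.2307] rpy [ 1.8e+02  6.0e-02 -0.0e+00] F [ 0.1  0.3 -0.4] op 0.0856
 shift [ 0.0807 -0.2301  0.0004] turn [-0.      0.0003 -0.0556] min rows 2 2
time: 0.45
ee_pos: [0.5495, -0.0, 0.2298]
tcp_rot: [-180.0, 0.2, 10.4]
wrist_force: [0.3, 0.3, -0.1]
opening: 0.0853
t 0.45 p [ 0.5495 -0.      0.2298] rpy [-1.7997e+02  1.6000e-01  1.0390e+01] F [ 0.3  0.3 -0.1] op 0.0853
 shift [ 0.1221 -0.2115 -0.0035] turn [-0.0002  0.0009  0.0022] min rows 2 1
```

```bash
python3 -m pendant '[[0.04,-0.07,0,0,0,0,0],[0.04,-0.07,0,0,0,0,0],[0.04,-0.07,0,0,0,0,0],[0,0,0,0,0,0,0]]'
python3 - <<'E'
from h import *
go(.57,.0575,.108)
W=bot.calibration("wrist"); im=bot.camera("wrist"); 
S=bot.camera("scene"); cv2.imwrite("pics/s1.png",S[:,:,::-1])
# overlay predicted outlines
a=np.linspace(0,2*np.pi,60)
def circ(x,y,z,r): return np.c_[x+r*np.cos(a),y+r*np.sin(a),z+0*a]
im=im[:,:,::-1].copy()
for c in [circ(.57,.0575,.147,.03),circ(.531,-.0226,.144,.018),circ(.592,-.003,.07,.012)]:
    cv2.polylines(im,[proj(W,c).round().astype(int)],True,(0,0,255),1)
cv2.imwrite("pics/w1.png",im)
E
```

```text
time: 0.85
ee_pos: [0.57, 0.0581, 0.229]
tcp_rot: [-180.0, 0.2, 9.7]
wrist_force: [-0.7, -1.0, -0.7]
opening: 0.0853
t 0.85 p [0.57   0.0581 0.229 ] rpy [-179.97    0.23    9.68] F [-0.7 -1.  -0.7] op 0.0853
 shift [0.0014 0.0025 0.4839] turn [-0.0002  0.0013 -0.0018] min rows 3 1
```

View pics/w1.png

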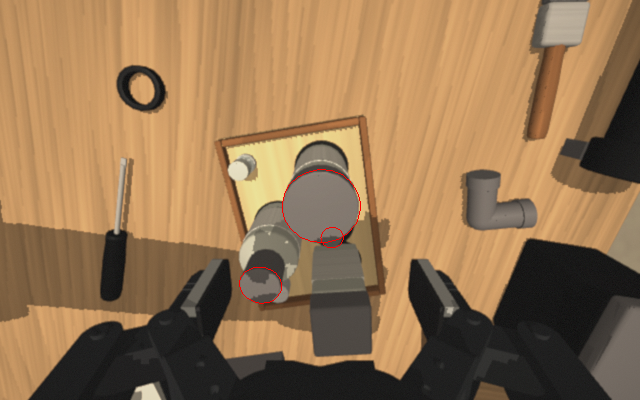

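View pics/s1.png

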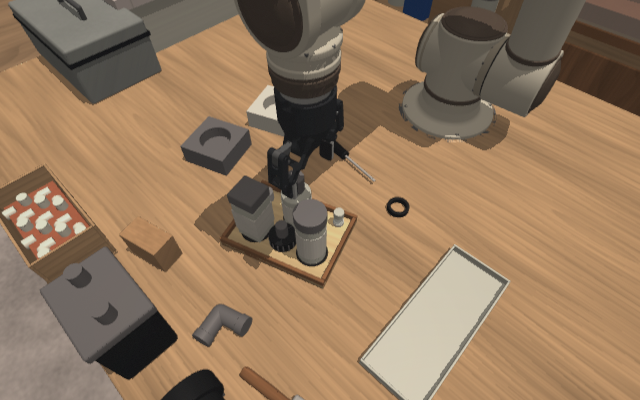

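Overlay fits lid, cap and grip (lid centre at (321,206)). Checking the TCP's projection before descending.

```bash
python3 -c "
from h import *
print(proj(bot.calibration('scene'),[[.57,.058,.229],[.57,.0575,.147]]),proj(bot.calibration('wrist'),[[.57,.058,.229]]))"
python3 -m pendant '[[0,0,0.1,0,0,0,0],[0,0,0.1,0,0,0,0],[0,0,0.1,0,0,0,0],[0,0,0.1,0,0,0,0],[0,0,0.05,0,0,0,0],[0,0,0,0,0,0,0]]'
python3 -c "
from h import *
go(.57,.0575,.108)
cv2.imwrite('pics/s2.png',bot.camera('scene')[60:360,140:460,::-1])"
```

```text
[[310.77644232 181.72740713]
 [311.65344533 212.30368718]] [[322.53821634 258.56988223]]
time: 1.55
ee_pos: [0.5683, 0.0517, 0.1146]
tcp_rot: [179.9, 0.1, 9.1]
wrist_force: [-0.4, -0.5, 0.1]
opening: 0.0856
t 1.55 p [0.5683 0.0517 0.1146] rpy [1.7992e+02 1.0000e-01 9.1100e+00] F [-0.4 -0.5  0.1] op 0.0856
 shift [ 0.0104 -0.0217  0.0263] turn [ 0.0004  0.0006 -0.0049] min rows 1 1
```

View pics/s2.png

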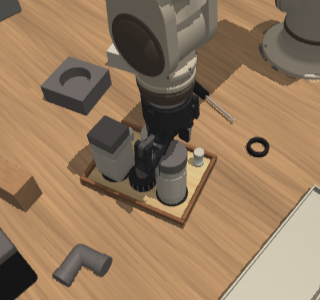

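```bash
python3 -c "
from h import *
np.set_printoptions(precision=1,suppress=True)
print(proj(bot.calibration('scene'),[[.61,.06,.115],[.526,.045,.115]])-[140,60])
crop('pics/s2.png','pics/s2b.png',60,80,240,230,4)
im=bot.camera('wrist')[:,:,::-1].copy()
cv2.imwrite('pics/w2.png',im)"
```

```text
[[156.7 177.3]
 [184.1 144.5]]
```

View pics/s2b.png

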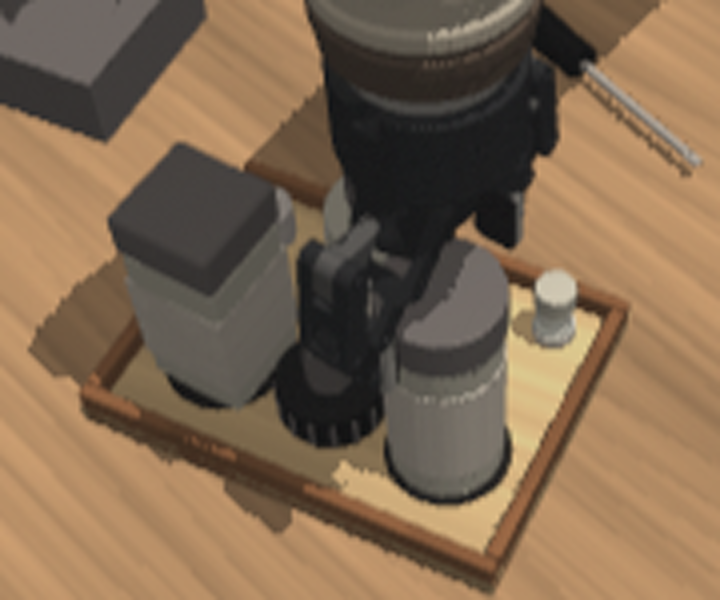

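View pics/w2.png

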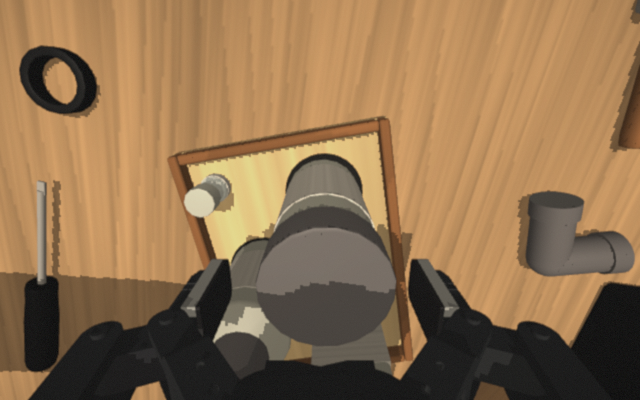

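```bash
python3 -c "
from h import *
np.set_printoptions(precision=1,suppress=True)
R=Ro.from_euler('xyz',bot.get_obs()['tcp_rot'],degrees=True);p=bot.get_obs()['ee_pos']
P=[p+R.apply([s*.0425,dy,-z]) for s in(-1,1) for dy in (-.011,.011) for z in (.013,.04)]
print(proj(bot.calibration('wrist'),P)); print((proj(bot.calibration('scene'),P)-[200,140])*4)
go(.57,.0575,.108)"
python3 -m pendant '[[0.01,-0.022,0.01,0,0,0,0],[0,0,0.01,0,0,0,0],[0,0,0,0,0,0,0]]'
python3 -c "
from h import *
go(.57,.0575,.108)"
```

```text
[[231.3 254.7]
 [212.6 289. ]
 [235.3 294.2]
 [218.5 334.5]
 [411.6 254.8]
 [431.  289.2]
 [407.4 294.3]
 [424.8 334.7]]
[[515.2 252.2]
 [516.2 215.1]
 [475.3 229.9]
 [475.  192.6]
 [401.8 383.8]
 [399.  348.8]
 [360.7 358.6]
 [356.5 323.2]]
t 1.65 p [0.6 0.1 0.1] rpy [179.9  -0.1   9.1] F [0.5 0.1 0.6] op 0.0854
 shift [ 0. -0.  0.] turn [ 0. -0. -0.] min rows 1 1
time: 1.95
ee_pos: [0.5727, 0.0584, 0.1149]
tcp_rot: [179.9, -0.3, 9.1]
wrist_force: [-0.6, -0.6, 0.2]
opening: 0.0853
t 1.95 p [0.5727 0.0584 0.1149] rpy [179.89  -0.34   9.11] F [-0.6 -0.6  0.2] op 0.0853
 shift [-0.0114  0.0018  0.0275] turn [ 0.0006 -0.0019 -0.0049] min rows 1 1
```

```bash

python3 -m pendant '[[-0.01,0,0.025,0,0,0,0],[0,0,0.01,0,0,0,0],[0,0,0,0,0,0,0]]'
python3 -c "
from h import *
go(.57,.0575,.108)"
```

```text
time: 2.25
ee_pos: [0.5704, 0.0582, 0.1062]
tcp_rot: [179.9, -0.4, 9.1]
wrist_force: [-0.8, 0.3, 0.2]
opening: 0.0854
t 2.25 p [0.5704 0.0582 0.1062] rpy [179.89  -0.41   9.14] F [-0.8  0.3  0.2] op 0.0854
 shift [-0.0021  0.0026 -0.0074] turn [ 0.0006 -0.0022 -0.0048] min rows 1 1
```

Good. Close on the lid.

```bash

python3 -m pendant '[[0,0,0,0,0,0,0.2],[0,0,0,0,0,0,0.4],[0,0,0,0,0,0,1],[0,0,0,0,0,0,1],[0,0,0,0,0,0,1],[0,0,0,0,0,0,1],[0,0,0,0,0,0,1],[0,0,0,0,0,0,1]]' 50
python3 -c "
from h import *
go(.57,.0575,.206)
cv2.imwrite('pics/w3.png',bot.camera('wrist')[:,:,::-1])"
```

```text
time: 3.05
ee_pos: [0.5705, 0.0582, 0.1064]
tcp_rot: [179.9, -0.4, 9.1]
wrist_force: [-0.1, 0.0, 0.6]
opening: 0.0585
t 3.05 p [0.5705 0.0582 0.1064] rpy [179.89  -0.42   9.13] F [-0.1  0.   0.6] op 0.0585
 shift [ 0.0004  0.0031 -0.3984] turn [ 0.0006 -0.0023 -0.0048] min rows 2 1
```

View pics/w3.png

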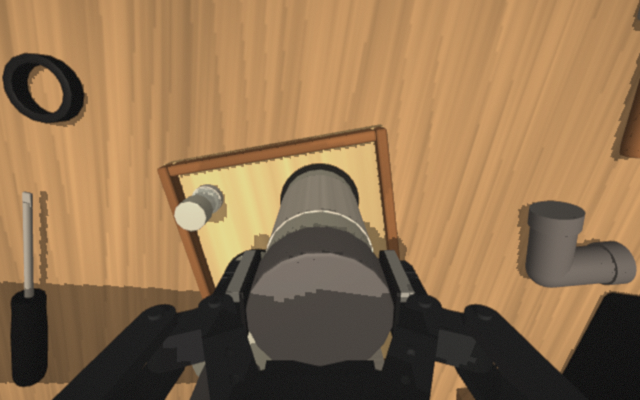

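The lid is held between the pads at opening 58.5 mm. The tub's grasp pose is TCP (0.5705, 0.0582, 0.1064). Lifting.

```bash

python3 -m pendant '[[0,0,-0.04,0,0,0,1],[0,0,-0.08,0,0,0,1],[0,0,-0.08,0,0,0,1],[0,0,-0.08,0,0,0,1],[0,0,-0.08,0,0,0,1],[0,0,-0.04,0,0,0,1],[0,0,0,0,0,0,1]]'
python3 -c "
from h import *
go(.6,.306,.2)"
```

```text
time: 3.8
ee_pos: [0.5686, 0.0581, 0.2114]
tcp_rot: [179.9, -0.3, 9.1]
wrist_force: [-0.6, 0.4, -2.5]
opening: 0.0583
t 3.8 p [0.5686 0.0581 0.2114] rpy [179.9   -0.25   9.12] F [-0.6  0.4 -2.5] op 0.0583
 shift [ 0.2811 -0.9594  0.0451] turn [ 0.0006 -0.0014 -0.0049] min rows 6 1
```

```bash

python3 -m pendant '[[0.02,-0.06,0,0,0,0,1],[0.035,-0.12,0,0,0,0,1],[0.035,-0.12,0,0,0,0,1],[0.035,-0.12,0,0,0,0,1],[0.035,-0.12,0,0,0,0,1],[0.035,-0.12,0,0,0,0,1],[0.035,-0.12,0,0,0,0,1],[0.035,-0.12,0,0,0,0,1],[0.02,-0.06,0,0,0,0,1],[0,0,0,0,0,0,1]]'
python3 -c "
from h import *
go(.6,.306,.2)
cv2.imwrite('pics/w4.png',bot.camera('wrist')[:,:,::-1])"
```

```text
time: 4.8
ee_pos: [0.5985, 0.3218, 0.1979]
tcp_rot: [179.8, 0.6, 9.1]
wrist_force: [0.4, 0.3, -2.1]
opening: 0.0584
t 4.8 p [0.5985 0.3218 0.1979] rpy [179.77   0.56   9.09] F [ 0.4  0.3 -2.1] op 0.0584
 shift [-0.0042  0.0635 -0.0081] turn [ 0.0012  0.0031 -0.0051] min rows 1 1
```

View pics/w4.png

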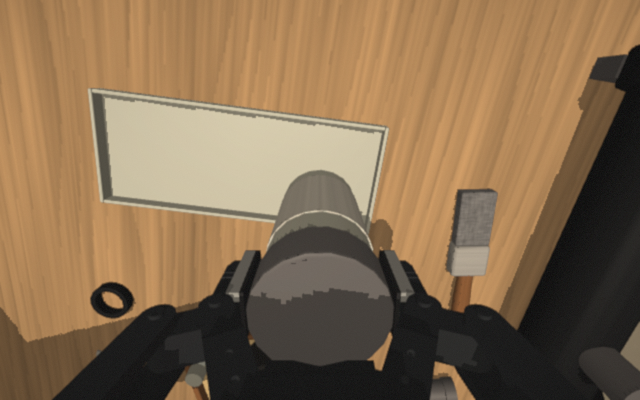

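```bash
python3 -c "
from h import *
np.set_printoptions(precision=4,suppress=True)
W=bot.calibration('wrist')
t=np.array([onz(W,u,v,.02) for u,v in [(91,90),(387,127),(103,201)]]);print(t,(t[1]+t[2])/2,np.linalg.norm(t[0]-t[1]),np.linalg.norm(t[0]-t[2]))
go(.6,.308,.2)"
```

```text
[[0.3609 0.3685 0.02  ]
 [0.6549 0.3797 0.02  ]
 [0.3648 0.252  0.02  ]] [0.5099 0.3159 0.02  ] 0.29417022206719373 0.1165428577256595
t 4.85 p [0.5984 0.3209 0.1978] rpy [179.75   0.59   9.07] F [-0.9 -0.1 -2.1] op 0.0583
 shift [-0.0018  0.0521 -0.0086] turn [ 0.0014  0.0033 -0.0052] min rows 1 1
```

```bash

python3 -m pendant '[[0.003,0,0.05,0,0,0,1],[0.003,0,0.06,0,0,0,1],[0.003,0,0.06,0,0,0,1],[0,0,0.06,0,0,0,1],[0,0,0.06,0,0,0,1],[0,0,0.04,0,0,0,1],[0,0,0,0,0,0,1]]'
python3 -c "
from h import *
go(.6,.318,.0994)"
```

```text
time: 5.55
ee_pos: [0.5981, 0.3148, 0.1053]
tcp_rot: [179.6, 0.9, 8.7]
wrist_force: [-0.2, -0.2, -2.4]
opening: 0.0586
t 5.55 p [0.5981 0.3148 0.1053] rpy [179.61   0.88   8.75] F [-0.2 -0.2 -2.4] op 0.0586
 shift [ 0.01   -0.0116  0.0232] turn [ 0.0021  0.0049 -0.0069] min rows 1 1
```

```bash

python3 -m pendant '[[0,0,0.015,0,0.005,0,1],[0,0,0.012,0,0,0,1],[0,0,0,0,0,0,1]]'
python3 -c "
from h import *
go(.6,.318,.0984)"
```

```text
time: 5.85
ee_pos: [0.5982, 0.3135, 0.0991]
tcp_rot: [179.6, -0.1, 8.7]
wrist_force: [-0.9, -1.1, -1.1]
opening: 0.0586
t 5.85 p [0.5982 0.3135 0.0991] rpy [ 1.7962e+02 -7.0000e-02  8.6600e+00] F [-0.9 -1.1 -1.1] op 0.0586
 shift [ 0.0097 -0.0166  0.0026] turn [ 0.0021 -0.0004 -0.0074] min rows 1 1
```

```bash

python3 -m pendant '[[0,0,0.008,0,0,0,1],[0,0,0,0,0,0,1],[0,0,0,0,0,0,1]]'
python3 -m pendant '[[0,0,0,0,0,0,0.5],[0,0,0,0,0,0,0.2],[0,0,0,0,0,0,0],[0,0,0,0,0,0,0],[0,0,0,0,0,0,0],[0,0,-0.04,0,0,0,0],[0,0,-0.08,0,0,0,0],[0,0,-0.12,0,0,0,0],[0,0,-0.12,0,0,0,0],[0,0,-0.12,0,0,0,0],[0,0,0,0,0,0,0]]'
python3 -c "
from h import *
go(.53,-.023,.23,19)
cv2.imwrite('pics/w5.png',bot.camera('wrist')[:,:,::-1])"
```

```text
time: 6.15
ee_pos: [0.5991, 0.3136, 0.0995]
tcp_rot: [179.7, -0.2, 8.6]
wrist_force: [0.1, -0.0, -1.0]
opening: 0.0584
time: 7.25
ee_pos: [0.5978, 0.3141, 0.2273]
tcp_rot: [179.7, -0.3, 8.7]
wrist_force: [-0.0, -0.3, 0.6]
opening: 0.0856
t 7.25 p [0.5978 0.3141 0.2273] rpy [179.7   -0.26   8.66] F [-0.  -0.3  0.6] op 0.0856
 shift [-0.4712  1.2923 -0.0061] turn [ 0.0018 -0.0013 -0.0575] min rows 7 2
```

View pics/w5.png

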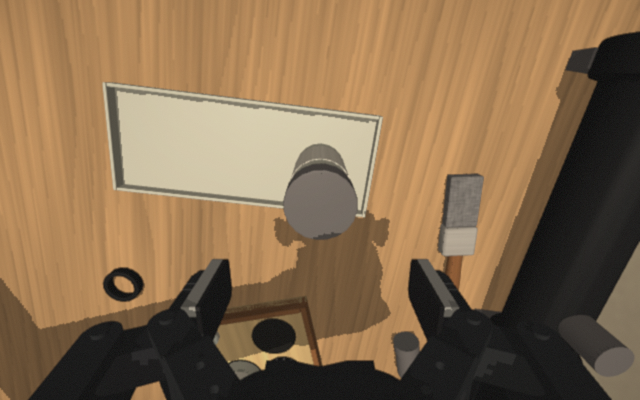

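```bash

python3 -m pendant '[[-0.026,0.07,0,0,0,0,0],[-0.052,0.143,0,0,0,0,0],[-0.052,0.143,0,0,0,0,0],[-0.052,0.143,0,0,0,0,0],[-0.052,0.143,0,0,0,0,0],[-0.052,0.143,0,0,0,0,0],[-0.052,0.143,0,0,0,0,0],[-0.052,0.143,0,0,0,0,0],[-0.052,0.143,0,0,0,0,0],[-0.026,0.07,0,0,0,0,0],[0,0,0,0,0,0,0]]'
python3 - <<'E'
from h import *
go(.531,-.0226,.13,9)
W=bot.calibration("wrist"); im=bot.camera("wrist")
a=np.linspace(0,2*np.pi,60)
im=im[:,:,::-1].copy()
def circ(x,y,z,r): return np.c_[x+r*np.cos(a),y+r*np.sin(a),z+0*a]
for c in [circ(.531,-.0226,.144,.018),circ(.592,-.003,.07,.012),circ(.57,.0575,.012,.0285)]:
    cv2.polylines(im,[proj(W,c).round().astype(int)],True,(0,0,255),1)
cv2.imwrite("pics/w6.png",im)
E
```

```text
time: 8.4
ee_pos: [0.524, -0.0325, 0.2181]
tcp_rot: [179.6, 0.5, 8.8]
wrist_force: [0.2, -0.1, -0.5]
opening: 0.0855
t 8.4 p [ 0.524  -0.0325  0.2181] rpy [179.62   0.47   8.82] F [ 0.2 -0.1 -0.5] op 0.0855
 shift [ 0.0365 -0.0373  0.352 ] turn [ 0.0021  0.0026 -0.001 ] min rows 2 1
```

View pics/w6.png

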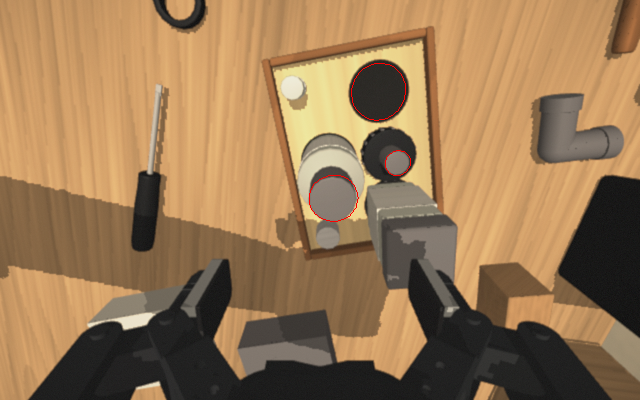

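```bash

python3 -m pendant '[[0,0,0,0,0,-0.037,0],[0,0,0,0,0,-0.037,0],[0,0,0,0,0,-0.037,0],[0,0,0,0,0,0,0]]'
python3 - <<'E'
from h import *
go(.531,-.0226,.13,30)
W=bot.calibration("wrist")
import numpy as np
E
```

```text
time: 8.85
ee_pos: [0.5243, -0.0284, 0.2162]
tcp_rot: [179.9, 0.7, 29.6]
wrist_force: [-0.2, -0.6, -1.1]
opening: 0.0852
t 8.85 p [ 0.5243 -0.0284  0.2162] rpy [179.95   0.66  29.63] F [-0.2 -0.6 -1.1] op 0.0852
 shift [ 0.0389 -0.0071  0.3442] turn [ 0.0003  0.0037 -0.002 ] min rows 2 1
```

```bash

python3 -m pendant '[[0.02,-0.005,0.05,0,0.004,0,0],[0.018,-0.005,0.08,0,0,0,0],[0,0,0.08,0,0,0,0],[0,0,0.08,0,0,0,0],[0,0,0,0,0,0,0]]'
python3 - <<'E'
from h import *
go(.531,-.0226,.108,30)
E
```

```text
time: 9.35
ee_pos: [0.5321, -0.0169, 0.1403]
tcp_rot: [-180.0, -0.1, 28.9]
wrist_force: [0.1, 0.5, 0.0]
opening: 0.0854
t 9.35 p [ 0.5321 -0.0169  0.1403] rpy [-1.7999e+02 -9.0000e-02  2.8870e+01] F [0.1 0.5 0. ] op 0.0854
 shift [-0.0151  0.018   0.1291] turn [-0.     -0.0005 -0.0063] min rows 1 1
```

```bash

python3 -m pendant '[[-0.012,0.018,0.04,0,0,0,0],[0,0,0.045,0,0,0,0],[0,0,0.045,0,0,0,0],[0,0,0,0,0,0,0]]'
python3 - <<'E'
from h import *
go(.531,-.0226,.108,30)
cv2.imwrite('pics/w7.png',bot.camera('wrist')[:,:,::-1])
E
```

```text
time: 9.75
ee_pos: [0.5324, -0.0217, 0.107]
tcp_rot: [180.0, -0.2, 28.7]
wrist_force: [-0.4, -0.1, -0.7]
opening: 0.0852
t 9.75 p [ 0.5324 -0.0217  0.107 ] rpy [ 1.7996e+02 -1.7000e-01  2.8690e+01] F [-0.4 -0.1 -0.7] op 0.0852
 shift [-0.0067  0.0003 -0.0041] turn [ 0.0002 -0.001  -0.0073] min rows 1 1
```

View pics/w7.png

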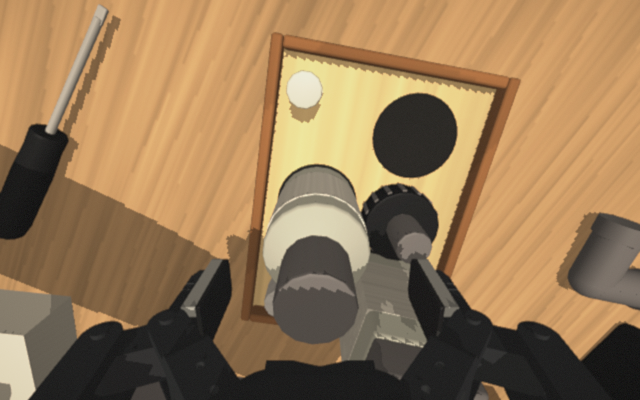

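```bash

python3 -m pendant '[[0,0,0,0,0,0,0.3],[0,0,0,0,0,0,0.5],[0,0,0,0,0,0,1],[0,0,0,0,0,0,1],[0,0,0,0,0,0,1],[0,0,0,0,0,0,1],[0,0,0,0,0,0,1],[0,0,0,0,0,0,1]]' 50
python3 - <<'E'
from h import *
go(.531,-.0226,.21,30)
E
```

```text
time: 10.6
ee_pos: [0.5334, -0.0219, 0.1096]
tcp_rot: [179.9, -0.3, 28.7]
wrist_force: [-0.0, -1.6, -0.3]
opening: 0.035
t 10.6 p [ 0.5334 -0.0219  0.1096] rpy [179.87  -0.32  28.66] F [-0.  -1.6 -0.3] op 0.035
 shift [-0.0076 -0.0011 -0.4015] turn [ 0.0008 -0.0018 -0.0074] min rows 3 1
```

```bash

python3 -m pendant '[[0,0,-0.04,0,0,0,1],[0,0,-0.08,0,0,0,1],[0,0,-0.08,0,0,0,1],[0,0,-0.08,0,0,0,1],[0,0,-0.08,0,0,0,1],[0,0,-0.04,0,0,0,1],[0,0,0,0,0,0,1]]'
python3 - <<'E'
from h import *
go(.505,.313,.2,30)
E
```

```text
time: 11.3
ee_pos: [0.532, -0.0218, 0.2154]
tcp_rot: [179.9, -0.3, 28.7]
wrist_force: [0.5, 0.1, -2.2]
opening: 0.0345
t 11.3 p [ 0.532  -0.0218  0.2154] rpy [179.92  -0.27  28.67] F [ 0.5  0.1 -2.2] op 0.0345
 shift [ 0.5472 -1.2269  0.0625] turn [ 0.0005 -0.0015 -0.0074] min rows 7 1
```

```bash

python3 -m pendant '[[0.025,-0.06,0,0,0,0,1],[0.053,-0.12,0,0,0,0,1],[0.053,-0.12,0,0,0,0,1],[0.053,-0.12,0,0,0,0,1],[0.053,-0.12,0,0,0,0,1],[0.053,-0.12,0,0,0,0,1],[0.053,-0.12,0,0,0,0,1],[0.053,-0.12,0,0,0,0,1],[0.053,-0.12,0,0,0,0,1],[0.053,-0.12,0,0,0,0,1],[0.025,-0.06,0,0,0,0,1],[0,0,0,0,0,0,1]]'
python3 - <<'E'
from h import *
go(.505,.313,.103,30)
E
```

```text
time: 12.5
ee_pos: [0.5002, 0.3157, 0.203]
tcp_rot: [180.0, 0.5, 28.5]
wrist_force: [-0.3, -1.3, -2.0]
opening: 0.0345
t 12.5 p [0.5002 0.3157 0.203 ] rpy [179.99   0.52  28.49] F [-0.3 -1.3 -2. ] op 0.0345
 shift [0.0152 0.0185 0.3998] turn [-0.      0.0029 -0.0084] min rows 3 1
```

Target release TCP z ≈ 0.1096−0.008 ≈ 0.102.

```bash

python3 -m pendant '[[0.008,0.005,0.04,0,0,0,1],[0.007,0,0.06,0,0,0,1],[0,0,0.06,0,0,0,1],[0,0,0.06,0,0,0,1],[0,0,0.06,0,0,0,1],[0,0,0.05,0,0.002,0,1],[0,0,0.02,0,0,0,1],[0,0,0,0,0,0,1]]'
python3 - <<'E'
from h import *
go(.505,.313,.102,30)
E
```

```text
time: 13.3
ee_pos: [0.504, 0.3067, 0.1027]
tcp_rot: [179.9, 0.6, 28.0]
wrist_force: [-0.2, 0.4, -2.9]
opening: 0.0347
t 13.3 p [0.504  0.3067 0.1027] rpy [179.86   0.59  28.01] F [-0.2  0.4 -2.9] op 0.0347
 shift [ 0.0156 -0.0204  0.0027] turn [ 0.0007  0.0033 -0.0111] min rows 1 1
```

```bash

python3 -m pendant '[[0,0,0.012,0,0.003,0,1],[0,0,0.005,0,0,0,1],[0,0,0,0,0,0,1]]'
python3 -m pendant '[[0,0,0.01,0,0,0,1],[0,0,0,0,0,0,1]]'
```

```text
time: 13.6
ee_pos: [0.5049, 0.3058, 0.1024]
tcp_rot: [179.9, -0.2, 27.9]
wrist_force: [0.3, 0.5, -2.4]
opening: 0.0349
time: 13.8
ee_pos: [0.5057, 0.3061, 0.1021]
tcp_rot: [179.9, -0.4, 27.9]
wrist_force: [-0.6, -0.6, -2.0]
opening: 0.0349
```

```bash

python3 -m pendant '[[0,0,0.02,0,0,0,1],[0,0,0,0,0,0,1]]'
python3 -m pendant '[[0,0,0.01,0,0,0,1],[0,0,0,0,0,0,1]]'
```

```text
time: 14.0
ee_pos: [0.5068, 0.3068, 0.1027]
tcp_rot: [179.9, -0.8, 27.9]
wrist_force: [0.9, 0.2, -2.5]
opening: 0.0345
time: 14.2
ee_pos: [0.5074, 0.3072, 0.1014]
tcp_rot: [179.9, -0.9, 27.9]
wrist_force: [-1.3, -0.3, 0.7]
opening: 0.0349
```

```bash

python3 -m pendant '[[0,0,0,0,0,0,0.45],[0,0,0,0,0,0,0.3],[0,0,0,0,0,0,0],[0,0,0,0,0,0,0],[0,0,0,0,0,0,0],[0,0,-0.04,0,0,0,0],[0,0,-0.08,0,0,0,0],[0,0,-0.12,0,0,0,0],[0,0,-0.12,0,0,0,0],[0,0,-0.12,0,0,0,0],[0,0,0,0,0,0,0]]'
python3 -c "
from h import *
go(.611,-.0625,.23,10)
cv2.imwrite('pics/w8.png',bot.camera('wrist')[:,:,::-1])"
```

```text
time: 15.3
ee_pos: [0.5049, 0.3059, 0.226]
tcp_rot: [179.9, -0.8, 27.9]
wrist_force: [-0.7, 0.6, 0.9]
opening: 0.0853
t 15.3 p [0.5049 0.3059 0.226 ] rpy [179.93  -0.77  27.9 ] F [-0.7  0.6  0.9] op 0.0853
 shift [-0.3144  1.5008 -0.0182] turn [-0.0003 -0.0043  0.0995] min rows 8 3
```

View pics/w8.png

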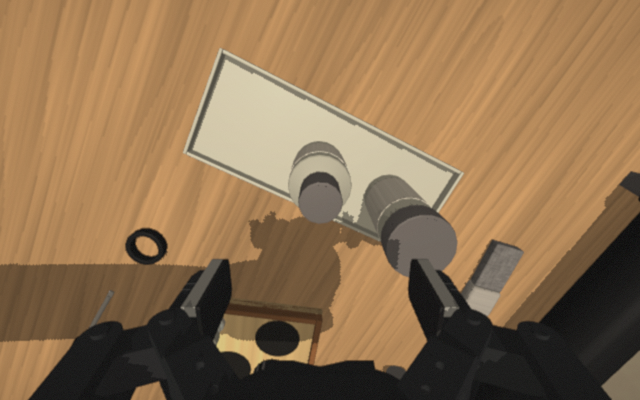

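```bash

python3 -m pendant '[[0,0,0,0,-0.004,0.033,0],[0,0,0,0,0,0.033,0],[0,0,0,0,0,0.033,0],[0,0,0,0,0,0,0]]'
python3 -c "
from h import *
go(.611,-.0625,.23,10)"
```

```text
time: 15.75
ee_pos: [0.5041, 0.3054, 0.2223]
tcp_rot: [179.9, 0.2, 9.5]
wrist_force: [0.0, 0.3, -1.1]
opening: 0.0856
t 15.75 p [0.5041 0.3054 0.2223] rpy [179.88   0.2    9.47] F [ 0.   0.3 -1.1] op 0.0856
 shift [ 0.1795  1.522  -0.028 ] turn [ 0.0007  0.0011 -0.003 ] min rows 8 1
```

```bash

python3 -m pendant '[[0.01,0.07,-0.01,0,0,0,0],[0.017,0.14,-0.01,0,0,0,0],[0.017,0.14,-0.01,0,0,0,0],[0.017,0.14,0,0,0,0,0],[0.017,0.14,0,0,0,0,0],[0.017,0.14,0,0,0,0,0],[0.017,0.14,0,0,0,0,0],[0.017,0.14,0,0,0,0,0],[0.017,0.14,0,0,0,0,0],[0.017,0.14,0,0,0,0,0],[0.017,0.14,0,0,0,0,0],[0,0,0,0,0,0,0]]'
python3 - <<'E'
from h import *
go(.611,-.0625,.1,10)
W=bot.calibration("wrist"); im=bot.camera("wrist")[:,:,::-1].copy()
cv2.imwrite("pics/w9r.png",im)
for yaw,col in ((10,(0,0,255)),):
    R=Ro.from_euler('z',yaw,degrees=True)
    c=R.apply(np.array([[1,1,0],[-1,1,0],[-1,-1,0],[1,-1,0]])*.028)+[.611,-.0625,.14]
    cv2.polylines(im,[proj(W,c).round().astype(int)],True,col,1)
cv2.imwrite("pics/w9.png",im)
E
```

```text
time: 16.95
ee_pos: [0.6158, -0.0706, 0.2273]
tcp_rot: [179.8, 0.6, 11.6]
wrist_force: [0.2, -0.4, 0.6]
opening: 0.0853
t 16.95 p [ 0.6158 -0.0706  0.2273] rpy [179.75   0.56  11.57] F [ 0.2 -0.4  0.6] op 0.0853
 shift [-0.0075 -0.0378  0.5091] turn [0.0014 0.0031 0.0088] min rows 3 1
```

View pics/w9.png

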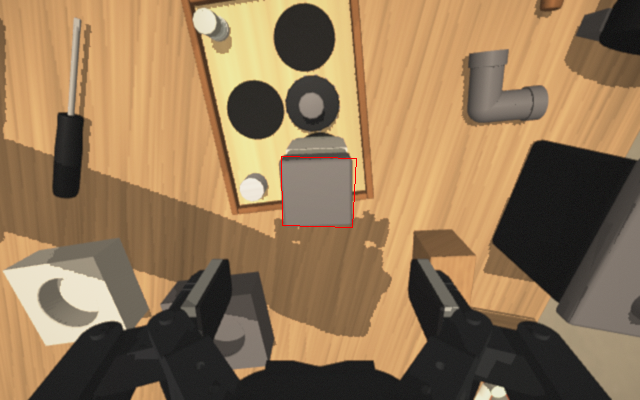

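```bash

python3 -m pendant '[[-0.006,-0.016,0.06,0,0.003,0,0],[-0.006,-0.016,0.08,0,0,0,0],[0,-0.004,0.08,0,0,0,0],[0,-0.004,0.08,0,0,0,0],[0,-0.004,0.08,0,0,0,0],[0,-0.004,0.06,0,0,0,0],[0,0,0,0,0,0,0]]'
python3 - <<'E'
from h import *
go(.610,-.0625,.1,11.6)
cv2.imwrite('pics/w10.png',bot.camera('wrist')[:,:,::-1])
E
```

```text
time: 17.7
ee_pos: [0.6066, -0.0556, 0.1142]
tcp_rot: [179.9, -0.0, 12.5]
wrist_force: [0.3, -0.8, 0.2]
opening: 0.0855
t 17.7 p [ 0.6066 -0.0556  0.1142] rpy [179.86  -0.    12.5 ] F [ 0.3 -0.8  0.2] op 0.0855
 shift [0.0072 0.0299 0.057 ] turn [ 0.0008 -0.      0.005 ] min rows 1 1
```

View pics/w10.png

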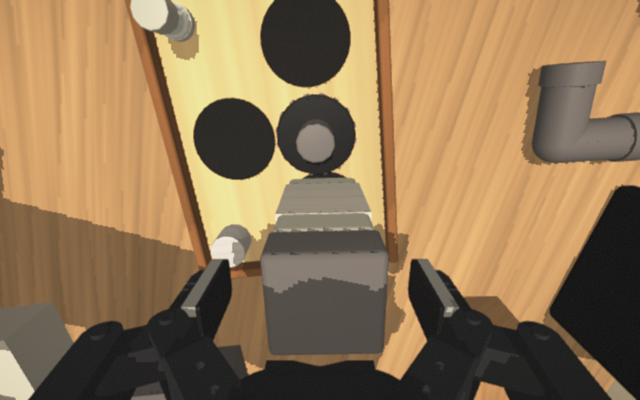

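Jar lid sits squarely between the fingers (centre (325,295)). I'll correct y, finish the descent and close.

```bash

python3 -m pendant '[[0.007,0.03,0.03,0,0,0.003,0],[0,0,0.03,0,0,0,0],[0,0,0,0,0,0,0]]'
python3 - <<'E'
from h import *
go(.610,-.0625,.1,11.6)
E
```

```text
time: 18.05
ee_pos: [0.6116, -0.0629, 0.1022]
tcp_rot: [179.8, -0.3, 12.0]
wrist_force: [-0.1, 0.2, -0.2]
opening: 0.0856
t 18.05 p [ 0.6116 -0.0629  0.1022] rpy [179.77  -0.26  12.04] F [-0.1  0.2 -0.2] op 0.0856
 shift [-0.0058 -0.0028  0.0087] turn [ 0.0012 -0.0015  0.0024] min rows 1 1
```

```bash

python3 -m pendant '[[0,0,0,0,0,0,0.2],[0,0,0,0,0,0,0.4],[0,0,0,0,0,0,1],[0,0,0,0,0,0,1],[0,0,0,0,0,0,1],[0,0,0,0,0,0,1],[0,0,0,0,0,0,1],[0,0,0,0,0,0,1]]' 50
python3 -m pendant '[[0,0,-0.04,0,0,0,1],[0,0,-0.08,0,0,0,1],[0,0,-0.08,0,0,0,1],[0,0,-0.08,0,0,0,1],[0,0,-0.08,0,0,0,1],[0,0,-0.08,0,0,0,1],[0,0,-0.04,0,0,0,1],[0,0,0,0,0,0,1]]'
python3 - <<'E'
from h import *
go(.415,.305,.21,10)
E
```

```text
time: 18.85
ee_pos: [0.6119, -0.0631, 0.1031]
tcp_rot: [179.8, -0.3, 12.0]
wrist_force: [0.2, -0.9, -0.8]
opening: 0.0555
time: 19.65
ee_pos: [0.6105, -0.0626, 0.2314]
tcp_rot: [179.8, -0.3, 12.0]
wrist_force: [0.3, -0.4, -2.5]
opening: 0.0558
t 19.65 p [ 0.6105 -0.0626  0.2314] rpy [179.75  -0.35  12.05] F [ 0.3 -0.4 -2.5] op 0.0558
 shift [-0.4583 -1.6014  0.076 ] turn [ 0.0013 -0.002   0.0114] min rows 9 1
```

```bash

python3 -m pendant '[[-0.02,-0.07,0,0,0,0,1],[-0.04,-0.14,0,0,0,0,1],[-0.04,-0.14,0,0,0,0,1],[-0.04,-0.14,0,0,0,0,1],[-0.04,-0.14,0,0,0,0,1],[-0.04,-0.14,0,0,0,0,1],[-0.04,-0.14,0,0,0,0,1],[-0.04,-0.14,0,0,0,0,1],[-0.04,-0.14,0,0,0,0,1],[-0.04,-0.14,0,0,0,0,1],[-0.04,-0.12,0,0,0,0,1],[0,0,0,0,0,0,1]]'
python3 - <<'E'
from h import *
go(.415,.307,.21,10)
E
```

```text
time: 20.85
ee_pos: [0.4147, 0.2854, 0.2164]
tcp_rot: [179.8, 0.6, 12.0]
wrist_force: [0.3, -0.4, -1.7]
opening: 0.0554
t 20.85 p [0.4147 0.2854 0.2164] rpy [179.82   0.59  12.01] F [ 0.3 -0.4 -1.7] op 0.0554
 shift [ 0.0196 -0.0845  0.0252] turn [0.0011 0.0032 0.0112] min rows 1 1
```

```bash

python3 -m pendant '[[0.018,-0.06,0.03,0,0.003,0,1],[0,-0.04,0.06,0,0,0,1],[0,0,0.06,0,0,0,1],[0,0,0.06,0,0,0,1],[0,0,0.06,0,0,0,1],[0,0,0.06,0,0,0,1],[0,0,0.06,0,0,0,1],[0,0,0,0,0,0,1]]'
python3 - <<'E'
from h import *
go(.415,.307,.095,10)
cv2.imwrite('pics/w11.png',bot.camera('wrist')[:,:,::-1])
E
```

```text
time: 21.65
ee_pos: [0.4067, 0.3085, 0.1045]
tcp_rot: [179.5, 0.7, 12.1]
wrist_force: [1.5, -0.2, -1.7]
opening: 0.0558
t 21.65 p [0.4067 0.3085 0.1045] rpy [179.5    0.68  12.13] F [ 1.5 -0.2 -1.7] op 0.0558
 shift [0.0315 0.0126 0.0376] turn [0.0028 0.0037 0.0119] min rows 1 1
```

View pics/w11.png

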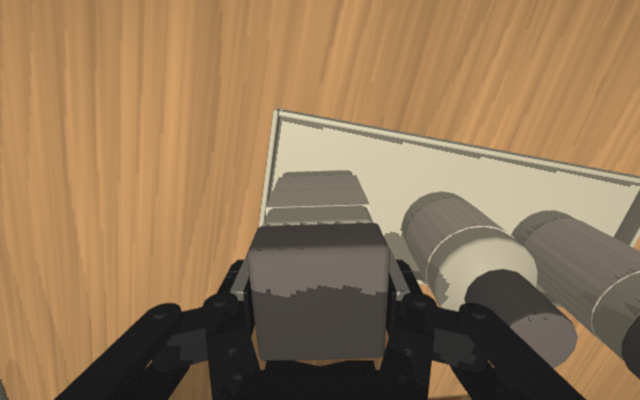

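```bash

python3 -m pendant '[[0.028,0.01,0.01,0,0.003,0,1],[0,0,0.02,0,0,0,1],[0,0,0,0,0,0,1]]'
python3 -m pendant '[[0,0,0.02,0,0,0,1],[0,0,0,0,0,0,1]]'
```

```text
time: 22.0
ee_pos: [0.4154, 0.3076, 0.0986]
tcp_rot: [179.6, -0.0, 12.1]
wrist_force: [0.5, 0.2, -1.8]
opening: 0.0559
time: 22.2
ee_pos: [0.416, 0.3081, 0.0955]
tcp_rot: [179.7, -0.2, 12.1]
wrist_force: [-0.5, -0.6, -1.3]
opening: 0.0556
```

```bash

python3 -m pendant '[[0,0,0.012,0,0,0,1],[0,0,0,0,0,0,1]]'
python3 -m pendant '[[0,0,0,0,0,0,0.45],[0,0,0,0,0,0,0.2],[0,0,0,0,0,0,0],[0,0,0,0,0,0,0],[0,0,0,0,0,0,0],[0,0,-0.04,0,0,0,0],[0,0,-0.08,0,0,0,0],[0,0,-0.12,0,0,0,0],[0,0,-0.12,0,0,0,0],[0,0,-0.12,0,0,0,0],[0,0,0,0,0,0,0]]'
python3 -c "
from h import *
go(.592,-.003,.23,10)
cv2.imwrite('pics/s3.png',bot.camera('scene')[:,:,::-1])"
```

```text
time: 22.4
ee_pos: [0.4166, 0.3086, 0.0956]
tcp_rot: [179.8, -0.4, 12.1]
wrist_force: [0.2, 0.7, -1.3]
opening: 0.0555
time: 23.5
ee_pos: [0.4151, 0.3086, 0.2219]
tcp_rot: [179.7, -0.3, 12.1]
wrist_force: [-0.0, -0.2, 0.1]
opening: 0.0856
t 23.5 p [0.4151 0.3086 0.2219] rpy [179.74  -0.35  12.11] F [-0.  -0.2  0.1] op 0.0856
 shift [ 0.4306  1.3671 -0.0236] turn [ 0.0014 -0.002   0.0117] min rows 8 1
```

View pics/s3.png

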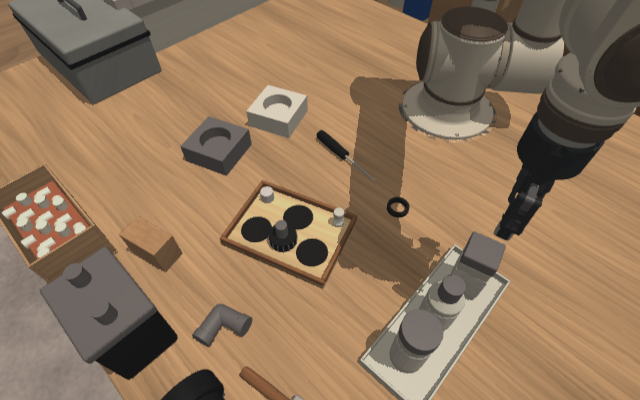

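All three stand in the tray (jar (483,255), bottle (450,295), tub (418,340)). Cartridge still at (282,235), and the three marks are bare. On to the cartridge.

```bash

python3 -m pendant '[[0.02,0.06,0,0,0,0,0],[0.04,0.125,0,0,0,0,0],[0.04,0.125,0,0,0,0,0],[0.04,0.125,0,0,0,0,0],[0.04,0.125,0,0,0,0,0],[0.04,0.125,0,0,0,0,0],[0.04,0.125,0,0,0,0,0],[0.04,0.125,0,0,0,0,0],[0.04,0.125,0,0,0,0,0],[0.04,0.125,0,0,0,0,0],[0.04,0.125,0,0,0,0,0],[0,0,0,0,0,0,0]]'
python3 - <<'E'
from h import *
go(.592,-.003,.1,10)
W=bot.calibration("wrist"); im=bot.camera("wrist")[:,:,::-1].copy()
cv2.imwrite("pics/w12r.png",im)
hsv=cv2.cvtColor(im,cv2.COLOR_BGR2HSV)
m=(im.max(2)<60).astype(np.uint8)
n,l,st,ce=cv2.connectedComponentsWithStats(m)
np.set_printoptions(precision=4,suppress=True)
for i in range(1,n):
    if st[i,4]>800 and st[i,1]+st[i,3]<240 :
        ys,xs=np.where(l==i); e=cv2.fitEllipse(cv2.findContours((l==i).astype(np.uint8),0,1)[0][0])
        print(st[i],e, onz(W,*e[0],.012))
a=np.linspace(0,2*np.pi,60)
def circ(x,y,z,r): return np.c_[x+r*np.cos(a),y+r*np.sin(a),z+0*a]
for c in [circ(.531,-.0226,.012,.03),circ(.592,-.003,.07,.012),circ(.592,-.003,.038,.028),circ(.57,.0575,.012,.0285),circ(.61,-.0625,.012,.0285)]:
    cv2.polylines(im,[proj(W,c).round().astype(int)],True,(0,0,255),1)
cv2.imwrite("pics/w12.png",im)
E
```

```text
time: 24.75
ee_pos: [0.5897, -0.0015, 0.213]
tcp_rot: [179.7, 0.4, 12.3]
wrist_force: [-0.8, 0.7, -0.2]
opening: 0.0854
t 24.75 p [ 0.5897 -0.0015  0.213 ] rpy [179.72   0.42  12.33] F [-0.8  0.7 -0.2] op 0.0854
 shift [0.0112 0.0055 0.4521] turn [0.0016 0.0023 0.0129] min rows 3 1
[ 90   0  55  37 919] ((117.91021728515625, 14.119543075561523), (38.19997024536133, 52.51268768310547), 111.32994842529297) [0.3622 0.1066 0.012 ]
[ 594   70   46   63 1471] ((623.3223876953125, 107.13912963867188), (41.869930267333984, 61.850093841552734), 24.209318161010742) [0.8853 0.132  0.012 ]
[ 287   82   58   59 2680] ((315.71099853515625, 111.15734100341797), (56.62752914428711, 58.4235725402832), 174.625732421875) [0.5698 0.0586 0.012 ]
[ 240  151   54   51 2157] ((266.5948791503906, 175.84661865234375), (49.69636917114258, 53.40373992919922), 117.37845611572266) [ 0.5299 -0.0231  0.012 ]
```

View pics/w12.png

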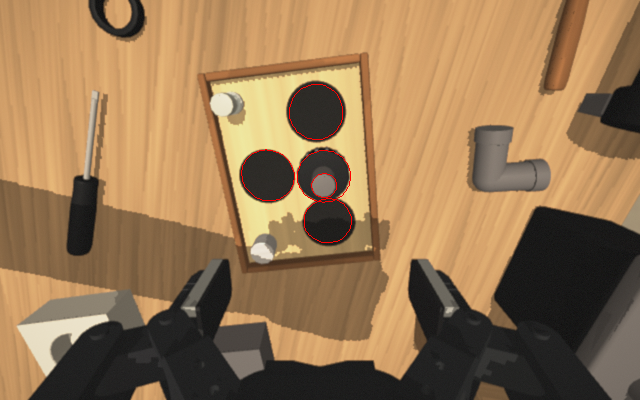

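```bash

python3 -m pendant '[[0.01,0,0.05,0,0,0,0],[0,0,0.08,0,0,0,0],[0,0,0.08,0,0,0,0],[0,0,0.08,0,0,0,0],[0,0,0.08,0,0,0,0],[0,0,0.08,0,0,0,0],[0,0,0.08,0,0,0,0],[0,0,0,0,0,0,0]]'
python3 - <<'E'
from h import *
go(.592,-.003,.045,12)
E
```

```text
time: 25.6
ee_pos: [0.5852, 0.0076, 0.068]
tcp_rot: [179.9, 0.8, 12.8]
wrist_force: [0.2, 0.4, -0.9]
opening: 0.0854
t 25.6 p [0.5852 0.0076 0.068 ] rpy [179.9    0.75  12.84] F [ 0.2  0.4 -0.9] op 0.0854
 shift [0.0184 0.0471 0.0917] turn [0.0006 0.0042 0.0047] min rows 1 1
```

```bash

python3 -m pendant '[[0.018,0.045,0,0,0.004,0,0],[0,0.005,0.04,0,0,0,0],[0,0,0.04,0,0,0,0],[0,0,0,0,0,0,0]]'
python3 - <<'E'
from h import *
go(.592,-.003,.043,12)
cv2.imwrite('pics/w13.png',bot.camera('wrist')[:,:,::-1])
E
```

```text
time: 26.0
ee_pos: [0.5933, -0.0032, 0.0481]
tcp_rot: [179.9, -0.2, 13.0]
wrist_force: [0.5, 0.5, -0.7]
opening: 0.0854
t 26.0 p [ 0.5933 -0.0032  0.0481] rpy [ 1.7987e+02 -1.6000e-01  1.2960e+01] F [ 0.5  0.5 -0.7] op 0.0854
 shift [-0.0048 -0.0019  0.0203] turn [ 0.0007 -0.0009  0.0053] min rows 1 1
```

View pics/w13.png

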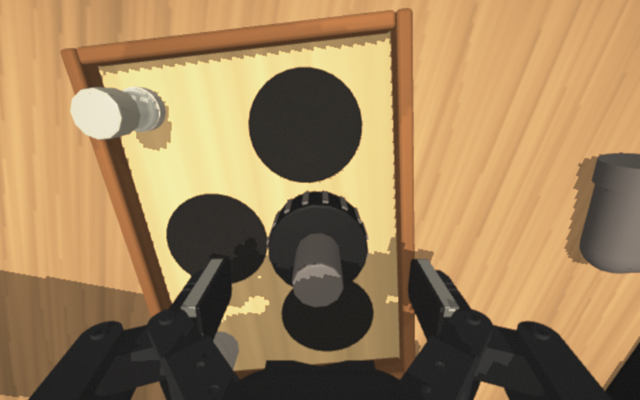

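```bash

python3 -m pendant '[[-0.004,0,0.022,0,0,0,0],[0,0,0,0,0,0,0]]'
python3 -m pendant '[[0,0,0,0,0,0,0.4],[0,0,0,0,0,0,0.6],[0,0,0,0,0,0,1],[0,0,0,0,0,0,1],[0,0,0,0,0,0,1],[0,0,0,0,0,0,1],[0,0,0,0,0,0,1],[0,0,0,0,0,0,1]]' 50
```

```text
time: 26.25
ee_pos: [0.5929, -0.0034, 0.0436]
tcp_rot: [179.9, -0.3, 12.9]
wrist_force: [1.2, -0.5, -0.3]
opening: 0.0853
time: 27.05
ee_pos: [0.5934, -0.0033, 0.0446]
tcp_rot: [179.8, -0.3, 13.0]
wrist_force: [-0.3, 0.2, -0.1]
opening: 0.0222
```

```bash

python3 -m pendant '[[0,0,-0.04,0,0,0,1],[0,0,-0.08,0,0,0,1],[0,0,-0.08,0,0,0,1],[0,0,-0.08,0,0,0,1],[0,0,-0.08,0,0,0,1],[0,0,-0.08,0,0,0,1],[0,0,-0.08,0,0,0,1],[0,0,0,0,0,0,1]]'
python3 - <<'E'
from h import *
go(.527,-.30,.17,12)
cv2.imwrite('pics/w14.png',bot.camera('wrist')[:,:,::-1])
E
```

```text
time: 27.85
ee_pos: [0.5915, -0.0031, 0.1831]
tcp_rot: [179.8, -0.3, 13.0]
wrist_force: [0.1, 0.7, -1.4]
opening: 0.0225
t 27.85 p [ 0.5915 -0.0031  0.1831] rpy [179.84  -0.3   12.96] F [ 0.1  0.7 -1.4] op 0.0225
 shift [-0.5181  1.0994  0.0529] turn [ 0.0009 -0.0017  0.0053] min rows 7 1
```

View pics/w14.png

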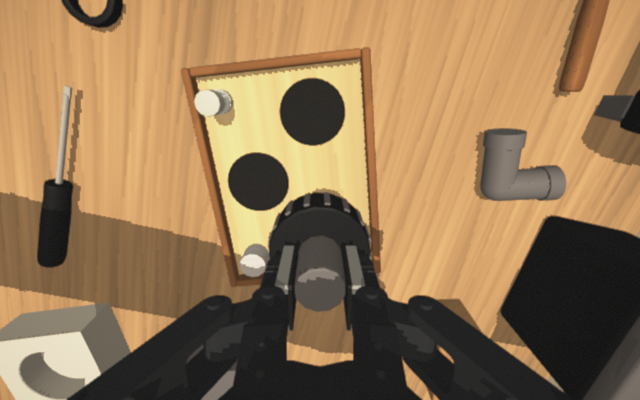

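```bash

python3 -m pendant '[[-0.03,0.06,0,0,0,0,1],[-0.05,0.13,0,0,0,0,1],[-0.05,0.13,0,0,0,0,1],[-0.05,0.13,0,0,0,0,1],[-0.05,0.13,0,0,0,0,1],[-0.05,0.13,0,0,0,0,1],[-0.05,0.13,0,0,0,0,1],[-0.05,0.13,0,0,0,0,1],[-0.05,0.13,0,0,0,0,1],[-0.05,0.13,0,0,0,0,1],[-0.05,0.13,0,0,0,0,1],[0,0,0,0,0,0,1]]'
python3 - <<'E'
from h import *
go(.527,-.305,.17,12)
print(bot.calibration('wrist'))
cv2.imwrite('pics/w15.png',bot.camera('wrist')[:,:,::-1])
E
```

```text
time: 29.1
ee_pos: [0.5258, -0.383, 0.1641]
tcp_rot: [-179.5, 0.8, 13.0]
wrist_force: [0.1, 0.8, -1.0]
opening: 0.0224
t 29.1 p [ 0.5258 -0.383   0.1641] rpy [-179.51    0.85   13.01] F [ 0.1  0.8 -1. ] op 0.0224
 shift [ 0.0744 -0.3032 -0.0221] turn [-0.0027  0.0047  0.0056] min rows 2 1
{'intrinsics': array([[311.76342163,   0.        , 319.5008849 ],
       [  0.        , 311.76342163, 197.58314671],
       [  0.        ,   0.        ,   1.        ]]), 'xyz': array([ 0.50857947, -0.30211334,  0.30819419]), 'attitude': array([-18.30863774,   0.89962827,  13.02036843])}
```

View pics/w15.png

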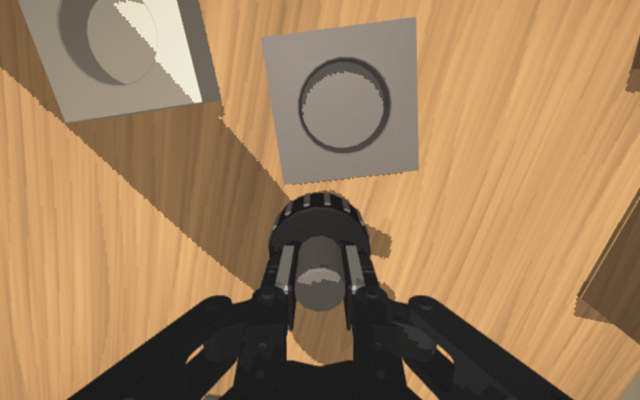

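The grey housing's well rim is at about (345,105), with top corners (262,38), (417,17), (419,171), (286,184). The white look-alike is at (125,50).

```bash

python3 - <<'E'
from h import *
np.set_printoptions(precision=4,suppress=True)
W=bot.calibration('wrist')
h=np.array([onz(W,u,v,.05) for u,v in [(262,38),(416,17),(419,171),(286,184)]]);print(h,h.mean(0),[np.linalg.norm(h[i]-h[i-1]) for i in range(4)])
w=onz(W,345,105,.05);print(w)
im=cv2.imread('pics/w15.png')
a=np.linspace(0,2*np.pi,90)
c=np.c_[w[0]+.0365*np.cos(a),w[1]+.0365*np.sin(a),.05+0*a]
cv2.polylines(im,[proj(W,c).round().astype(int)],True,(0,0,255),1)
cv2.imwrite('pics/w15b.png',cv2.resize(im[0:200,240:440],None,fx=3,fy=3))
E
```

```text
[[ 0.4538 -0.272   0.05  ]
 [ 0.5612 -0.2332  0.05  ]
 [ 0.6005 -0.3421  0.05  ]
 [ 0.4932 -0.3792  0.05  ]] [ 0.5272 -0.3066  0.05  ] [np.float64(0.1142086759516792), np.float64(0.1142001031895795), np.float64(0.11575431994181347), np.float64(0.11346653563678696)]
[ 0.5263 -0.3045  0.05  ]
```

View pics/w15b.png

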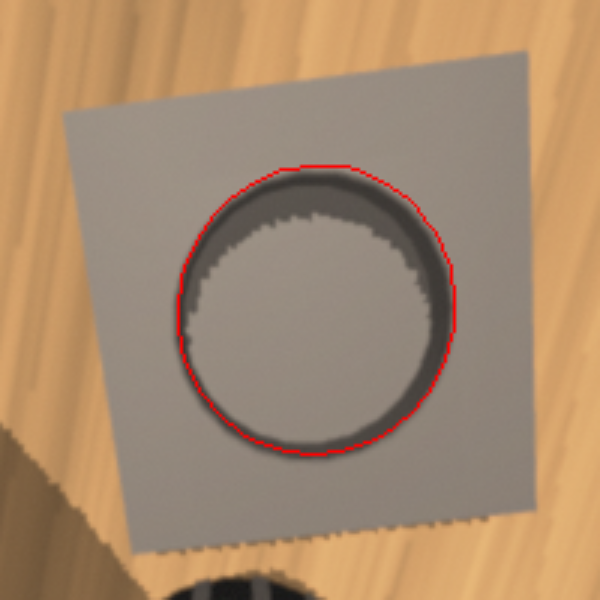

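```bash

python3 -m pendant '[[0.02,-0.08,0,0,0.004,0,1],[0.02,-0.1,0,0,0,0,1],[0.02,-0.1,0,0,0,0,1],[0,0,0,0,0,0,1]]'
python3 - <<'E'
from h import *
go(.5263,-.3055,.11,12)
E
```

```text
time: 29.55
ee_pos: [0.5219, -0.307, 0.1598]
tcp_rot: [-179.1, 0.4, 12.9]
wrist_force: [0.2, -0.2, -1.1]
opening: 0.0226
t 29.55 p [ 0.5219 -0.307   0.1598] rpy [-179.14    0.37   12.92] F [ 0.2 -0.2 -1.1] op 0.0226
 shift [0.0198 0.0011 0.1991] turn [-0.0048  0.0021  0.0051] min rows 2 1
```

```bash

python3 -m pendant '[[0.02,0,0.04,-0.005,0.002,0,1],[0,0,0.06,0,0,0,1],[0,0,0.06,0,0,0,1],[0,0,0.05,0,0,0,1],[0,0,0,0,0,0,1]]'
python3 - <<'E'
from h import *
go(.5263,-.3055,.09,12)
E
```

```text
time: 30.05
ee_pos: [0.5249, -0.3043, 0.1016]
tcp_rot: [-179.9, 0.2, 13.1]
wrist_force: [-0.5, 0.1, -0.7]
opening: 0.0223
t 30.05 p [ 0.5249 -0.3043  0.1016] rpy [-1.7991e+02  1.7000e-01  1.3090e+01] F [-0.5  0.1 -0.7] op 0.0223
 shift [0.0045 0.0058 0.0466] turn [-0.0005  0.001   0.0061] min rows 1 1
```

```bash

python3 -m pendant '[[0.006,0.006,0.04,0,0,0,1],[0,0,0.05,0,0,0,1],[0,0,0.04,0,0,0,1],[0,0,0,0,0,0,1]]'
python3 - <<'E'
from h import *
go(.5263,-.3055,.0526,12)
cv2.imwrite('pics/w16.png',bot.camera('wrist')[:,:,::-1])
E
```

```text
time: 30.45
ee_pos: [0.5265, -0.3061, 0.0661]
tcp_rot: [-179.9, 0.2, 13.1]
wrist_force: [-0.4, 0.6, -1.2]
opening: 0.0225
t 30.45 p [ 0.5265 -0.3061  0.0661] rpy [-179.88    0.2    13.06] F [-0.4  0.6 -1.2] op 0.0225
 shift [ 0.0001 -0.0026  0.0539] turn [-0.0007  0.0011  0.0059] min rows 1 1
```

View pics/w16.png

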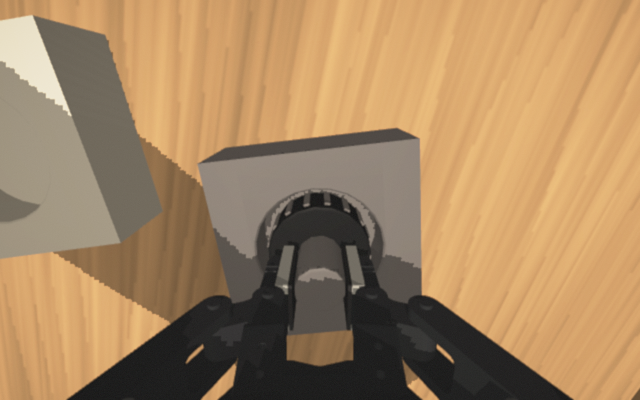

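Cartridge disc is inside the well mouth, well centred (320,235), with lit margins on both sides. Lowering the rest.

```bash

python3 -m pendant '[[0,0,0.025,0,0,0,1],[0,0,0.025,0,0,0,1],[0,0,0,0,0,0,1]]'
python3 -m pendant '[[0,0,0.015,0,0,0,1],[0,0,0,0,0,0,1]]'
```

```text
time: 30.8
ee_pos: [0.5272, -0.3066, 0.0545]
tcp_rot: [-180.0, 0.1, 13.1]
wrist_force: [0.6, 0.2, -2.1]
opening: 0.0224
time: 31.0
ee_pos: [0.5278, -0.307, 0.0533]
tcp_rot: [179.9, -0.0, 13.1]
wrist_force: [0.1, 0.0, -0.3]
opening: 0.0221
```

```bash

python3 -m pendant '[[0,0,0,0,0,0,0.6],[0,0,0,0,0,0,0.3],[0,0,0,0,0,0,0],[0,0,0,0,0,0,0],[0,0,0,0,0,0,0],[0,0,-0.04,0,0,0,0],[0,0,-0.08,0,0,0,0],[0,0,-0.12,0,0,0,0],[0,0,-0.12,0,0,0,0],[0,0,-0.12,0,0,0,0],[0,0,-0.12,0,0,0,0],[0,0,0,0,0,0,0]]'
python3 - <<'E'
from h import *
go(.415,.308,.23,12)
W=bot.calibration("wrist"); im=bot.camera('wrist')[:,:,::-1].copy()
cv2.imwrite('pics/w17.png',im)
im=bot.camera('side')[:,:,::-1]; cv2.imwrite('pics/d2.png',cv2.resize(im[200:,300:560],None,fx=3,fy=3))
E
```

```text
time: 32.2
ee_pos: [0.5269, -0.3062, 0.2124]
tcp_rot: [179.9, -0.1, 13.1]
wrist_force: [0.0, -0.7, 0.7]
opening: 0.0852
t 32.2 p [ 0.5269 -0.3062  0.2124] rpy [ 1.7987e+02 -5.0000e-02  1.3070e+01] F [ 0.  -0.7  0.7] op 0.0852
 shift [ 0.1194 -2.4943 -0.0756] turn [ 0.0007 -0.0003  0.0059] min rows 13 1
```

View pics/w17.png

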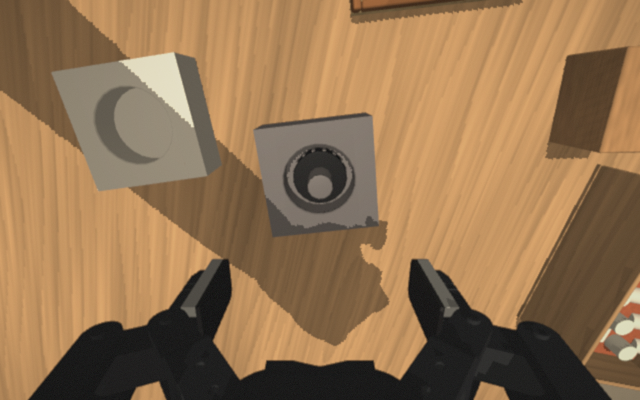

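View pics/d2.png

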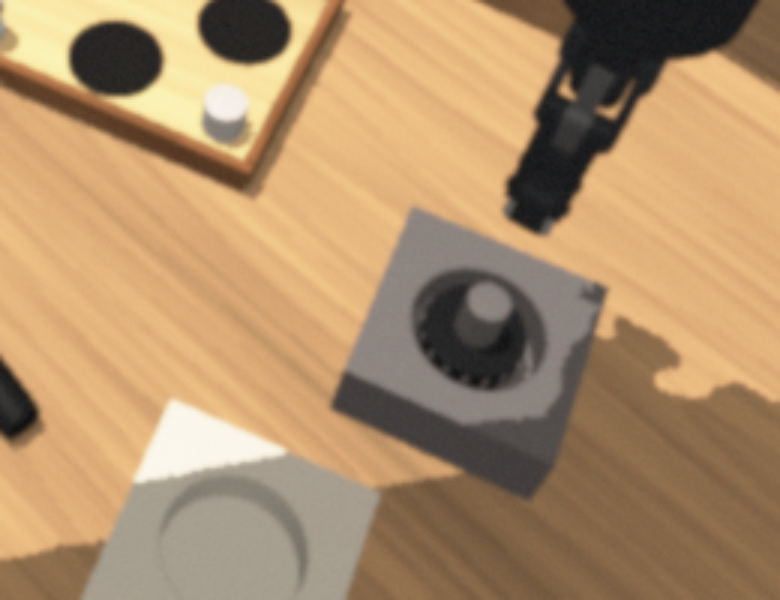

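Cartridge sits upright in the grey well: grip at (319,187), disc centred at (320,175). Now the jar goes back first.

```bash

python3 -m pendant '[[0,-0.08,-0.02,0,0,0,0],[0.009,-0.18,-0.02,0,0,0,0],[0.009,-0.18,-0.02,0,0,0,0],[0.009,-0.18,-0.02,0,0,0,0],[0.009,-0.18,0,0,0,0,0],[0.009,-0.18,0,0,0,0,0],[0.009,-0.18,0,0,0,0,0],[0.009,-0.18,0,0,0,0,0],[0.009,-0.18,0,0,0,0,0],[0.009,-0.18,0,0,0,0,0],[0.009,-0.1,0,0,0,0,0],[0,0,0,0,0,0,0]]'
python3 - <<'E'
from h import *
go(.4166,.3086,.23,12)
E
```

```text
time: 33.5
ee_pos: [0.4374, 0.153, 0.2149]
tcp_rot: [-179.5, 1.3, 12.8]
wrist_force: [-0.1, 0.0, 0.6]
opening: 0.0851
t 33.5 p [0.4374 0.153  0.2149] rpy [-179.5     1.3    12.85] F [-0.1  0.   0.6] op 0.0851
 shift [ 0.056  -0.6259 -0.0562] turn [-0.0027  0.0072  0.0047] min rows 4 1
```

```bash

python3 -m pendant '[[0.01,-0.1,-0.01,-0.003,0.007,0.004,0],[0.01,-0.12,-0.01,0,0,0,0],[0.01,-0.12,-0.01,0,0,0,0],[0.01,-0.12,-0.01,0,0,0,0],[0.01,-0.12,-0.01,0,0,0,0],[0,0,0,0,0,0,0]]'
python3 - <<'E'
from h import *
go(.4166,.3086,.23,12)
cv2.imwrite('pics/w18.png',bot.camera('wrist')[:,:,::-1])
E
```

```text
time: 34.1
ee_pos: [0.4171, 0.2985, 0.2211]
tcp_rot: [179.7, 0.5, 12.0]
wrist_force: [-0.3, 0.2, -0.1]
opening: 0.0852
t 34.1 p [0.4171 0.2985 0.2211] rpy [179.68   0.51  11.96] F [-0.3  0.2 -0.1] op 0.0852
 shift [ 0.006  -0.0396 -0.0357] turn [ 0.0018  0.0029 -0.0002] min rows 1 1
```

View pics/w18.png

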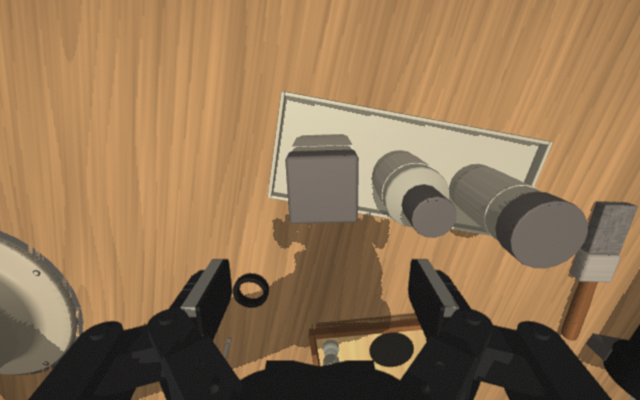

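```bash

python3 -m pendant '[[0.005,-0.04,0.04,0,0.003,0,0],[0,-0.01,0.08,0,0,0,0],[0,-0.005,0.08,0,0,0,0],[0,-0.005,0.08,0,0,0,0],[0,-0.005,0.08,0,0,0,0],[0,0,0.07,0,0,0,0],[0,0,0,0,0,0,0]]'
python3 - <<'E'
from h import *
go(.4166,.3086,.0956,12)
E
```

```text
time: 34.85
ee_pos: [0.4155, 0.3068, 0.1027]
tcp_rot: [179.4, 0.1, 11.5]
wrist_force: [-0.2, -0.2, -0.0]
opening: 0.0851
t 34.85 p [0.4155 0.3068 0.1027] rpy [1.7945e+02 8.0000e-02 1.1470e+01] F [-0.2 -0.2 -0. ] op 0.0851
 shift [ 0.0057 -0.0064  0.0285] turn [ 0.0031  0.0005 -0.0029] min rows 1 1
```

```bash

python3 -m pendant '[[0.005,-0.006,0.03,0.002,0,-0.003,0],[0,0,0.012,0,0,0,0],[0,0,0,0,0,0,0]]'
python3 -m pendant '[[0,0,0,0,0,0,0.2],[0,0,0,0,0,0,0.4],[0,0,0,0,0,0,1],[0,0,0,0,0,0,1],[0,0,0,0,0,0,1],[0,0,0,0,0,0,1],[0,0,0,0,0,0,1],[0,0,0,0,0,0,1]]' 50
python3 -m pendant '[[0,0,-0.04,0,0,0,1],[0,0,-0.08,0,0,0,1],[0,0,-0.08,0,0,0,1],[0,0,-0.08,0,0,0,1],[0,0,-0.08,0,0,0,1],[0,0,-0.08,0,0,0,1],[0,0,-0.02,0,0,0,1],[0,0,0,0,0,0,1]]'
python3 - <<'E'
from h import *
go(.6119,-.0631,.21,12)
E
```

```text
time: 35.15
ee_pos: [0.417, 0.3075, 0.092]
tcp_rot: [179.8, 0.0, 12.0]
wrist_force: [0.5, 0.3, 0.5]
opening: 0.0849
time: 35.95
ee_pos: [0.4177, 0.3081, 0.0937]
tcp_rot: [179.9, -0.1, 12.0]
wrist_force: [0.3, -0.7, -1.3]
opening: 0.0557
time: 36.75
ee_pos: [0.417, 0.308, 0.2167]
tcp_rot: [179.9, -0.1, 12.0]
wrist_force: [-0.5, 0.2, -1.3]
opening: 0.0558
t 36.75 p [0.417  0.308  0.2167] rpy [ 1.7992e+02 -1.4000e-01  1.1960e+01] F [-0.5  0.2 -1.3] op 0.0558
 shift [0.455  1.6135 0.0304] turn [ 0.0005 -0.0008 -0.0003] min rows 9 1
```

```bash

python3 -m pendant '[[0,0.07,-0.01,0,0,0,1],[0.01,0.14,-0.01,0,0,0,1],[0.04,0.14,0,0,0,0,1],[0.05,0.14,0,0,0,0,1],[0.05,0.14,0,0,0,0,1],[0.05,0.14,0,0,0,0,1],[0.05,0.14,0,0,0,0,1],[0.05,0.14,0,0,0,0,1],[0.05,0.14,0,0,0,0,1],[0.05,0.14,0,0,0,0,1],[0.04,0.12,0,0,0,0,1],[0,0,0,0,0,0,1]]'
python3 - <<'E'
from h import *
go(.611,-.063,.15,11.8)
E
```

```text
time: 37.95
ee_pos: [0.6033, -0.037, 0.2084]
tcp_rot: [180.0, 0.7, 12.2]
wrist_force: [-0.6, -0.1, -1.8]
opening: 0.0556
t 37.95 p [ 0.6033 -0.037   0.2084] rpy [179.97   0.68  12.19] F [-0.6 -0.1 -1.8] op 0.0556
 shift [0.0108 0.1081 0.2336] turn [0.0002 0.0038 0.0021] min rows 2 1
```

```bash

python3 -m pendant '[[0.006,0.06,0,0,0.004,0,1],[0.006,0.05,0,0,0,0,1],[0,0.005,0.06,0,0,0,1],[0,0.005,0.06,0,0,0,1],[0,0.005,0.06,0,0,0,1],[0,0.005,0.06,0,0,0,1],[0,0.005,0.06,0,0,0,1],[0,0,0,0,0,0,1]]'
python3 - <<'E'
from h import *
go(.611,-.063,.1017,11.8)
cv2.imwrite('pics/w19.png',bot.camera('wrist')[:,:,::-1])
E
```

```text
time: 38.75
ee_pos: [0.6121, -0.071, 0.1264]
tcp_rot: [-179.9, 0.1, 12.3]
wrist_force: [-0.9, 0.5, -2.6]
opening: 0.0553
t 38.75 p [ 0.6121 -0.071   0.1264] rpy [-1.7995e+02  1.1000e-01  1.2320e+01] F [-0.9  0.5 -2.6] op 0.0553
 shift [ 0.003  -0.0322  0.0987] turn [-0.0003  0.0006  0.0029] min rows 1 1
```

View pics/w19.png

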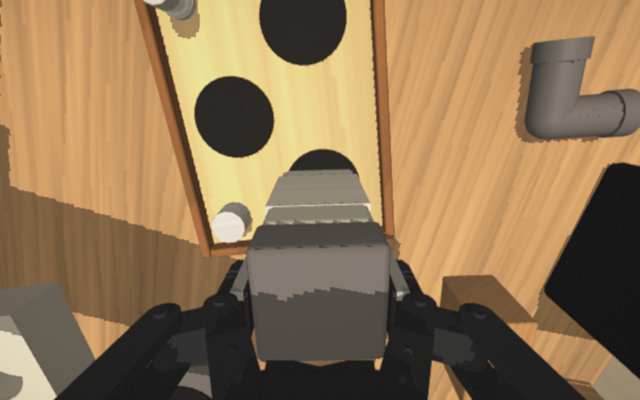

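```bash

python3 -m pendant '[[0,-0.03,0.02,0,0,0,1],[0,0,0.03,0,0,0,1],[0,0,0.03,0,0,0,1],[0,0,0,0,0,0,1]]'
python3 - <<'E'
from h import *
go(.611,-.063,.1017,11.8)
E
```

```text
time: 39.2
ee_pos: [0.6114, -0.0623, 0.1085]
tcp_rot: [180.0, -0.1, 12.4]
wrist_force: [0.1, 1.1, -1.8]
opening: 0.0555
t 39.2 p [ 0.6114 -0.0623  0.1085] rpy [ 1.7998e+02 -1.4000e-01  1.2400e+01] F [ 0.1  1.1 -1.8] op 0.0555
 shift [-0.0024  0.0023  0.027 ] turn [ 0.0001 -0.0008  0.0033] min rows 1 1
```

```bash

python3 -m pendant '[[0,0.003,0.025,0,0,0,1],[0,0,0.015,0,0,0,1],[0,0,0,0,0,0,1]]'
python3 -m pendant '[[0,0,0.012,0,0,0,1],[0,0,0,0,0,0,1]]'
```

```text
time: 39.5
ee_pos: [0.6118, -0.0632, 0.1019]
tcp_rot: [179.9, -0.3, 12.4]
wrist_force: [-0.3, -0.7, -2.0]
opening: 0.0557
time: 39.7
ee_pos: [0.6126, -0.0636, 0.1019]
tcp_rot: [179.8, -0.5, 12.4]
wrist_force: [0.5, 0.1, -1.9]
opening: 0.0555
```

```bash

python3 -m pendant '[[0,0,0,0,0,0,0.45],[0,0,0,0,0,0,0.2],[0,0,0,0,0,0,0],[0,0,0,0,0,0,0],[0,0,0,0,0,0,0],[0,0,-0.04,0,0,0,0],[0,0,-0.08,0,0,0,0],[0,0,-0.12,0,0,0,0],[0,0,-0.12,0,0,0,0],[0,0,-0.12,0,0,0,0],[0,0,0,0,0,0,0]]'
python3 - <<'E'
from h import *
go(.507,.3072,.23,28)
W=bot.calibration("wrist"); im=bot.camera("wrist")[:,:,::-1].copy()
R=Ro.from_euler('z',11.8,degrees=True)
c=R.apply(np.array([[1,1,0],[-1,1,0],[-1,-1,0],[1,-1,0]])*.028)+[.611,-.0625,.14]
cv2.polylines(im,[proj(W,c).round().astype(int)],True,(0,0,255),1)
cv2.imwrite("pics/w20.png",im)
E
```

```text
time: 40.8
ee_pos: [0.6107, -0.0636, 0.2274]
tcp_rot: [179.9, -0.5, 12.4]
wrist_force: [0.4, 1.1, -0.3]
opening: 0.0853
t 40.8 p [ 0.6107 -0.0636  0.2274] rpy [179.85  -0.47  12.38] F [ 0.4  1.1 -0.3] op 0.0853
 shift [-0.0872 -1.5376 -0.015 ] turn [ 0.0012 -0.0025 -0.0868] min rows 8 2
```

View pics/w20.png

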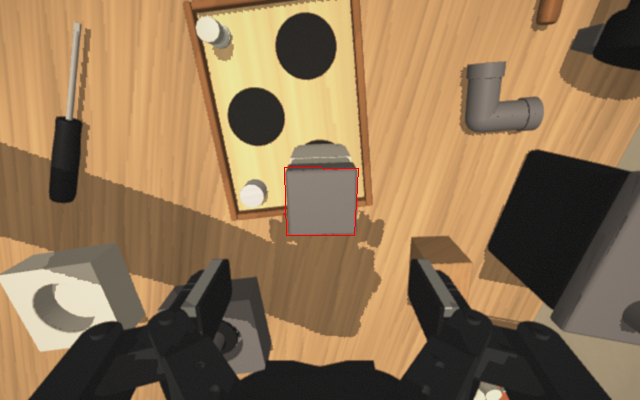

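The jar is back on its spot (the outline overlaps the lid). Now the bottle.

```bash

python3 -m pendant '[[0,0,0,0,0.002,-0.029,0],[0,0,0,0,0,-0.029,0],[0,0,0,0,0,-0.029,0],[0,0,0,0,0,0,0]]'
python3 - <<'E'
from h import *
go(.507,.3072,.23,28)
E
```

```text
time: 41.25
ee_pos: [0.6099, -0.0635, 0.2235]
tcp_rot: [179.8, -0.6, 28.6]
wrist_force: [-0.1, 0.6, 0.5]
opening: 0.0853
t 41.25 p [ 0.6099 -0.0635  0.2235] rpy [179.79  -0.56  28.59] F [-0.1  0.6  0.5] op 0.0853
 shift [ 0.3484 -1.4988 -0.0282] turn [ 0.0011 -0.0031  0.0033] min rows 8 1
```

```bash

python3 -m pendant '[[0.02,-0.07,-0.01,0,0,0,0],[0.033,-0.14,-0.01,0,0,0,0],[0.033,-0.14,-0.01,0,0,0,0],[0.033,-0.14,-0.01,0,0,0,0],[0.033,-0.14,0,0,0,0,0],[0.033,-0.14,0,0,0,0,0],[0.033,-0.14,0,0,0,0,0],[0.033,-0.14,0,0,0,0,0],[0.033,-0.14,0,0,0,0,0],[0.033,-0.14,0,0,0,0,0],[0.02,-0.08,0,0,0,0,0],[0,0,0,0,0,0,0]]'
python3 - <<'E'
from h import *
go(.507,.3072,.1014,28)
E
```

```text
time: 42.45
ee_pos: [0.509, 0.3076, 0.2297]
tcp_rot: [-180.0, -0.2, 26.8]
wrist_force: [0.8, 0.2, -0.5]
opening: 0.0854
t 42.45 p [0.509  0.3076 0.2297] rpy [-179.96   -0.2    26.81] F [ 0.8  0.2 -0.5] op 0.0854
 shift [-0.0098 -0.0018  0.5132] turn [-0.0002 -0.0011 -0.0066] min rows 3 1
```

```bash

python3 -m pendant '[[-0.006,-0.005,0.05,0,0,-0.004,0],[0,-0.007,0.08,0,0,0,0],[0,-0.007,0.08,0,0,0,0],[0,-0.007,0.08,0,0,0,0],[0,-0.005,0.08,0,0,0,0],[0,0,0.07,0,0,0,0],[0,0,0,0,0,0,0]]'
python3 - <<'E'
from h import *
go(.507,.3072,.1014,28)
cv2.imwrite('pics/w21.png',bot.camera('wrist')[:,:,::-1])
E
```

```text
time: 43.15
ee_pos: [0.5015, 0.3131, 0.1157]
tcp_rot: [-180.0, -0.1, 26.9]
wrist_force: [0.4, -0.4, 0.1]
opening: 0.0857
t 43.15 p [0.5015 0.3131 0.1157] rpy [-1.800e+02 -1.300e-01  2.687e+01] F [ 0.4 -0.4  0.1] op 0.0857
 shift [0.0088 0.0309 0.0572] turn [-0.     -0.0007 -0.0063] min rows 1 1
```

View pics/w21.png

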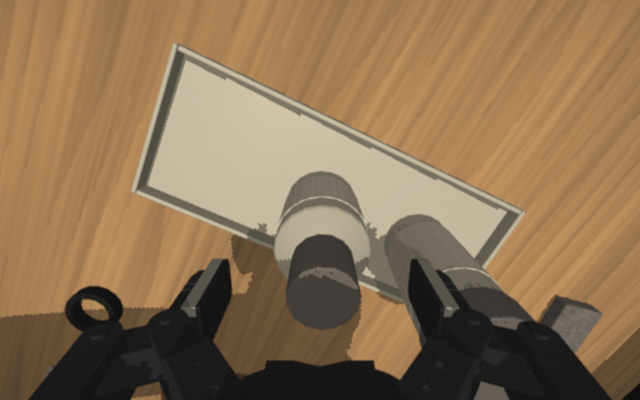

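```bash

python3 -m pendant '[[0.009,0.028,0.02,0,0,-0.003,0],[0,0,0.03,0,0,0,0],[0,0,0.02,0,0,0,0],[0,0,0,0,0,0,0]]'
python3 - <<'E'
from h import *
go(.507,.3072,.1014,28)
E
```

```text
time: 43.6
ee_pos: [0.509, 0.3077, 0.1017]
tcp_rot: [-180.0, -0.5, 27.3]
wrist_force: [-0.5, -0.9, 0.4]
opening: 0.0854
t 43.6 p [0.509  0.3077 0.1017] rpy [-179.98   -0.47   27.33] F [-0.5 -0.9  0.4] op 0.0854
 shift [-0.0078 -0.002   0.0013] turn [-0.0001 -0.0026 -0.0037] min rows 1 1
```

```bash

python3 -m pendant '[[0,0,0,0,0,0,0.3],[0,0,0,0,0,0,0.5],[0,0,0,0,0,0,1],[0,0,0,0,0,0,1],[0,0,0,0,0,0,1],[0,0,0,0,0,0,1],[0,0,0,0,0,0,1],[0,0,0,0,0,0,1]]' 50
python3 -m pendant '[[0,0,-0.04,0,0,0,1],[0,0,-0.08,0,0,0,1],[0,0,-0.08,0,0,0,1],[0,0,-0.08,0,0,0,1],[0,0,-0.08,0,0,0,1],[0,0,-0.06,0,0,0,1],[0,0,0,0,0,0,1]]'
python3 - <<'E'
from h import *
go(.5305,-.023,.2,28.5)
cv2.imwrite('pics/w22.png',bot.camera('wrist')[:,:,::-1])
E
```

```text
time: 44.4
ee_pos: [0.509, 0.308, 0.1027]
tcp_rot: [-180.0, -0.5, 27.3]
wrist_force: [-0.5, 0.2, -0.3]
opening: 0.0347
time: 45.1
ee_pos: [0.5073, 0.3071, 0.2135]
tcp_rot: [-180.0, -0.4, 27.3]
wrist_force: [-0.1, -0.4, -2.2]
opening: 0.0346
t 45.1 p [0.5073 0.3071 0.2135] rpy [-179.98   -0.39   27.34] F [-0.1 -0.4 -2.2] op 0.0346
 shift [-0.5244  1.2155  0.0498] turn [-0.0001 -0.0022 -0.0065] min rows 7 1
```

View pics/w22.png

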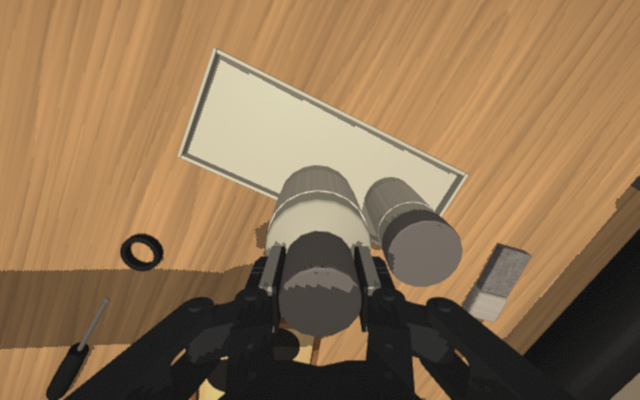

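```bash

python3 -m pendant '[[-0.03,0.06,0,0,0,0,1],[-0.05,0.115,0,0,0,0,1],[-0.05,0.115,0,0,0,0,1],[-0.05,0.115,0,0,0,0,1],[-0.05,0.115,0,0,0,0,1],[-0.05,0.115,0,0,0,0,1],[-0.05,0.115,0,0,0,0,1],[-0.05,0.115,0,0,0,0,1],[-0.05,0.115,0,0,0,0,1],[-0.05,0.115,0,0,0,0,1],[-0.03,0.08,0,0,0,0,1],[0,0,0,0,0,0,1]]'
python3 - <<'E'
from h import *
go(.5305,-.023,.13,28.5)
E
```

```text
time: 46.35
ee_pos: [0.5216, -0.0325, 0.1982]
tcp_rot: [-179.8, 0.7, 27.3]
wrist_force: [0.4, 1.0, -2.2]
opening: 0.0348
t 46.35 p [ 0.5216 -0.0325  0.1982] rpy [-179.81    0.71   27.34] F [ 0.4  1.  -2.2] op 0.0348
 shift [ 0.0524 -0.0165  0.2722] turn [-0.0011  0.004  -0.0064] min rows 2 1
```

```bash

python3 -m pendant '[[0.025,-0.01,0.02,-0.001,0.004,-0.006,1],[0.025,-0.005,0.05,0,0,0,1],[0,0.005,0.06,0,0,0,1],[0,0.005,0.06,0,0,0,1],[0,0.005,0.06,0,0,0,1],[0,0,0,0,0,0,1]]'
python3 - <<'E'
from h import *
go(.5305,-.023,.1107,28.5)
cv2.imwrite('pics/w23.png',bot.camera('wrist')[:,:,::-1])
E
```

```text
time: 46.95
ee_pos: [0.5316, -0.0216, 0.1267]
tcp_rot: [-179.8, 0.1, 28.8]
wrist_force: [0.5, -0.2, -2.5]
opening: 0.0346
t 46.95 p [ 0.5316 -0.0216  0.1267] rpy [-1.798e+02  1.100e-01  2.877e+01] F [ 0.5 -0.2 -2.5] op 0.0346
 shift [-0.0065  0.003   0.0639] turn [-0.0011  0.0006  0.0015] min rows 1 1
```

View pics/w23.png

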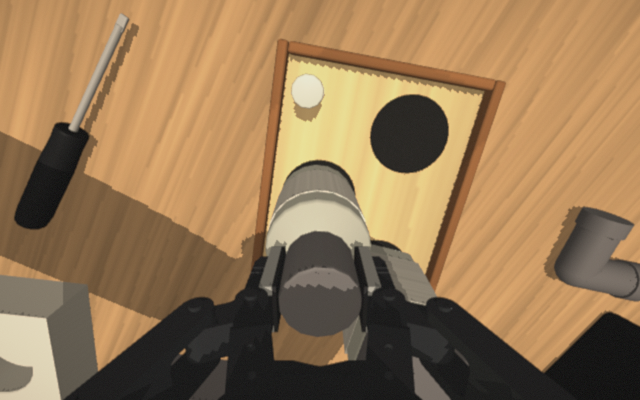

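```bash

python3 -m pendant '[[-0.005,0.003,0.025,-0.001,0,0,1],[0,0,0.03,0,0,0,1],[0,0,0.02,0,0,0,1],[0,0,0,0,0,0,1]]'
python3 -m pendant '[[0,0,0.012,0,0,0,1],[0,0,0,0,0,0,1]]'
```

```text
time: 47.4
ee_pos: [0.5323, -0.0218, 0.1108]
tcp_rot: [179.8, -0.1, 28.9]
wrist_force: [0.0, 0.6, -2.6]
opening: 0.0349
time: 47.6
ee_pos: [0.5333, -0.0224, 0.1112]
tcp_rot: [179.6, -0.3, 28.9]
wrist_force: [-1.1, -0.1, -3.1]
opening: 0.0349
```

```bash

python3 -m pendant '[[-0.01,0,0.015,0,0.002,0,1],[0,0,0,0,0,0,1]]'
python3 -m pendant '[[0,0,0.015,0,0,0,1],[0,0,0,0,0,0,1]]'
```

```text
time: 47.8
ee_pos: [0.5333, -0.0241, 0.1107]
tcp_rot: [179.4, -1.1, 28.8]
wrist_force: [0.1, 0.3, -2.2]
opening: 0.0348
time: 48.0
ee_pos: [0.5351, -0.0252, 0.1107]
tcp_rot: [179.0, -1.4, 28.8]
wrist_force: [-0.1, -0.2, -3.4]
opening: 0.0349
```

```bash

python3 -m pendant '[[-0.01,0,-0.03,0,0,0,1],[0,0,0,0,0,0,1]]'
python3 - <<'E'
from h import *
go(.5305,-.023,.1115,28.5)
E
```

```text
time: 48.2
ee_pos: [0.5323, -0.0265, 0.1179]
tcp_rot: [179.1, -1.3, 28.8]
wrist_force: [0.5, 1.0, -2.5]
opening: 0.035
t 48.2 p [ 0.5323 -0.0265  0.1179] rpy [179.08  -1.34  28.8 ] F [ 0.5  1.  -2.5] op 0.035
 shift [-0.0003 -0.016   0.0252] turn [ 0.0051 -0.0074  0.0016] min rows 1 1
```

```bash

python3 -m pendant '[[-0.003,-0.014,0.005,0.005,-0.007,0,1],[0,0,0,0,0,0,1]]'
python3 - <<'E'
from h import *
go(.5305,-.023,.1115,28.5)
E
```

```text
time: 48.4
ee_pos: [0.5293, -0.0235, 0.1156]
tcp_rot: [-179.9, 0.1, 28.8]
wrist_force: [0.4, 0.7, -2.2]
opening: 0.0348
t 48.4 p [ 0.5293 -0.0235  0.1156] rpy [-1.7989e+02  9.0000e-02  2.8780e+01] F [ 0.4  0.7 -2.2] op 0.0348
 shift [0.0052 0.0008 0.0162] turn [-0.0006  0.0005  0.0016] min rows 1 1
```

```bash

python3 -m pendant '[[0.004,0,0.018,0,0,0,1],[0,0,0,0,0,0,1]]'
python3 - <<'E'
from h import *
go(.5305,-.023,.1115,28.5)
E
```

```text
time: 48.6
ee_pos: [0.5304, -0.0229, 0.1104]
tcp_rot: [-179.9, 0.1, 28.8]
wrist_force: [-1.4, -1.0, 2.8]
opening: 0.0344
t 48.6 p [ 0.5304 -0.0229  0.1104] rpy [-1.7988e+02  1.3000e-01  2.8790e+01] F [-1.4 -1.   2.8] op 0.0344
 shift [-0.0001  0.0006 -0.0044] turn [-0.0007  0.0007  0.0016] min rows 1 1
```

Contact (Fz went positive), level and on target. Release.

```bash

python3 -m pendant '[[0,0,0,0,0,0,0.45],[0,0,0,0,0,0,0.3],[0,0,0,0,0,0,0],[0,0,0,0,0,0,0],[0,0,0,0,0,0,0],[0,0,-0.04,0,0,0,0],[0,0,-0.08,0,0,0,0],[0,0,-0.12,0,0,0,0],[0,0,-0.12,0,0,0,0],[0,0,-0.12,0,0,0,0],[0,0,0,0,0,0,0]]'
python3 - <<'E'
from h import *
go(.599,.3136,.23,9)
W=bot.calibration("wrist"); im=bot.camera("wrist")[:,:,::-1].copy()
a=np.linspace(0,2*np.pi,60)
def circ(x,y,z,r): return np.c_[x+r*np.cos(a),y+r*np.sin(a),z+0*a]
R=Ro.from_euler('z',11.8,degrees=True)
c=R.apply(np.array([[1,1,0],[-1,1,0],[-1,-1,0],[1,-1,0]])*.028)+[.611,-.0625,.14]
for k in [c,circ(.5305,-.0228,.144,.018)]:
  cv2.polylines(im,[proj(W,k).round().astype(int)],True,(0,0,255),1)
cv2.imwrite("pics/w24.png",im)
E
```

```text
time: 49.7
ee_pos: [0.5301, -0.0227, 0.2372]
tcp_rot: [-179.9, 0.1, 28.8]
wrist_force: [0.2, -0.7, -0.4]
opening: 0.0854
t 49.7 p [ 0.5301 -0.0227  0.2372] rpy [-1.7987e+02  1.1000e-01  2.8800e+01] F [ 0.2 -0.7 -0.4] op 0.0854
 shift [ 0.8898 -1.046   0.0294] turn [-0.0006  0.0007  0.11  ] min rows 7 3
```

View pics/w24.png

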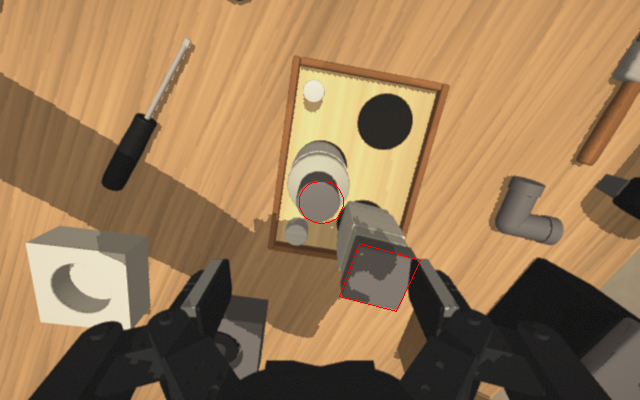

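Bottle matches its start outline at (320,203). Now the tub.

```bash

python3 -m pendant '[[0,0,0,0,0,0.037,0],[0,0,0,0,0,0.037,0],[0,0,0,0,0,0.037,0],[0,0,0,0,0,0,0]]'
python3 - <<'E'
from h import *
go(.599,.3136,.23,9)
E
```

```text
time: 50.15
ee_pos: [0.5293, -0.0227, 0.2339]
tcp_rot: [-179.9, 0.4, 8.1]
wrist_force: [0.0, -0.4, -0.3]
opening: 0.0853
t 50.15 p [ 0.5293 -0.0227  0.2339] rpy [-179.88    0.36    8.13] F [ 0.  -0.4 -0.3] op 0.0853
 shift [ 0.4665 -1.2923  0.0154] turn [-0.0007  0.002  -0.0048] min rows 7 1
```

```bash

python3 -m pendant '[[0.025,-0.06,0,0,0.002,0,0],[0.047,-0.13,0,0,0,0,0],[0.047,-0.13,0,0,0,0,0],[0.047,-0.13,0,0,0,0,0],[0.047,-0.13,0,0,0,0,0],[0.047,-0.13,0,0,0,0,0],[0.047,-0.13,0,0,0,0,0],[0.047,-0.13,0,0,0,0,0],[0.047,-0.13,0,0,0,0,0],[0.047,-0.13,0,0,0,0,0],[0.015,-0.06,0,0,0,0,0],[0,0,0,0,0,0,0]]'
python3 - <<'E'
from h import *
go(.599,.3136,.0995,9)
E
```

```text
time: 51.35
ee_pos: [0.5921, 0.3263, 0.2258]
tcp_rot: [-180.0, 0.6, 10.6]
wrist_force: [0.8, 0.1, 0.5]
opening: 0.0853
t 51.35 p [0.5921 0.3263 0.2258] rpy [-179.99    0.57   10.58] F [0.8 0.1 0.5] op 0.0853
 shift [0.023  0.0552 0.505 ] turn [0.     0.0032 0.0088] min rows 3 1
```

```bash

python3 -m pendant '[[0.02,0.03,0.05,0,0.003,0.005,0],[0,0,0.08,0,0,0,0],[0,0,0.08,0,0,0,0],[0,0,0.08,0,0,0,0],[0,0,0.08,0,0,0,0],[0,0,0.05,0,0,0,0],[0,0,0,0,0,0,0]]'
python3 - <<'E'
from h import *
go(.599,.3136,.0985,9)
cv2.imwrite('pics/w25.png',bot.camera('wrist')[:,:,::-1])
E
```

```text
time: 52.05
ee_pos: [0.5975, 0.3138, 0.1153]
tcp_rot: [179.9, 0.2, 10.5]
wrist_force: [-0.0, 0.3, 0.0]
opening: 0.0853
t 52.05 p [0.5975 0.3138 0.1153] rpy [1.7988e+02 1.7000e-01 1.0500e+01] F [-0.   0.3  0. ] op 0.0853
 shift [0.0061 0.0019 0.067 ] turn [0.0007 0.0009 0.0083] min rows 1 1
```

View pics/w25.png

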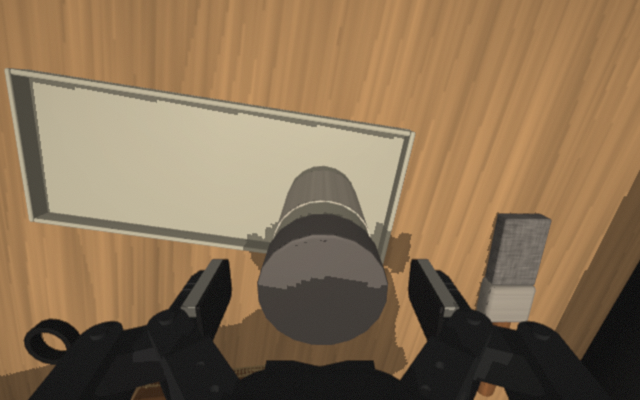

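```bash

python3 -m pendant '[[0.005,0,0.03,0,0,0,0],[0,-0.003,0.03,0,0,0,0],[0,0,0.015,0,0,0,0],[0,0,0,0,0,0,0]]'
python3 -m pendant '[[0,0,0,0,0,0,0.2],[0,0,0,0,0,0,0.4],[0,0,0,0,0,0,1],[0,0,0,0,0,0,1],[0,0,0,0,0,0,1],[0,0,0,0,0,0,1],[0,0,0,0,0,0,1],[0,0,0,0,0,0,1]]' 50
python3 -m pendant '[[0,0,-0.04,0,0,0,1],[0,0,-0.08,0,0,0,1],[0,0,-0.08,0,0,0,1],[0,0,-0.08,0,0,0,1],[0,0,-0.08,0,0,0,1],[0,0,-0.06,0,0,0,1],[0,0,0,0,0,0,1]]'
python3 - <<'E'
from h import *
go(.570,.058,.2,9)
E
```

```text
time: 52.5
ee_pos: [0.6002, 0.3152, 0.0993]
tcp_rot: [180.0, -0.1, 10.5]
wrist_force: [0.3, -0.2, 0.5]
opening: 0.0853
time: 53.3
ee_pos: [0.6004, 0.3156, 0.1001]
tcp_rot: [180.0, -0.2, 10.6]
wrist_force: [-0.3, -0.3, -0.5]
opening: 0.0585
time: 54.0
ee_pos: [0.5994, 0.3151, 0.2117]
tcp_rot: [180.0, -0.1, 10.6]
wrist_force: [0.9, 1.3, -2.4]
opening: 0.0585
t 54.0 p [0.5994 0.3151 0.2117] rpy [ 1.7997e+02 -1.3000e-01  1.0560e+01] F [ 0.9  1.3 -2.4] op 0.0585
 shift [-0.304   0.9893  0.0466] turn [ 0.0002 -0.0007  0.0087] min rows 6 1
```

```bash

python3 -m pendant '[[-0.02,0.06,0,0,0,0,1],[-0.035,0.11,0,0,0,0,1],[-0.035,0.11,0,0,0,0,1],[-0.035,0.11,0,0,0,0,1],[-0.035,0.11,0,0,0,0,1],[-0.035,0.11,0,0,0,0,1],[-0.035,0.11,0,0,0,0,1],[-0.035,0.11,0,0,0,0,1],[-0.03,0.1,0,0,0,0,1],[0,0,0,0,0,0,1]]'
python3 - <<'E'
from h import *
go(.570,.0603,.13,9.5)
E
```

```text
time: 55.0
ee_pos: [0.5627, 0.0581, 0.2031]
tcp_rot: [179.8, 0.4, 10.6]
wrist_force: [0.8, 0.6, -2.0]
opening: 0.0583
t 55.0 p [0.5627 0.0581 0.2031] rpy [179.83   0.44  10.57] F [ 0.8  0.6 -2. ] op 0.0583
 shift [ 0.0324 -0.004   0.2922] turn [0.001  0.0025 0.006 ] min rows 2 1
```

```bash

python3 -m pendant '[[0.015,0,0.02,0,0.002,0.003,1],[0.015,0,0.05,0,0,0,1],[0,0,0.06,0,0,0,1],[0,0,0.06,0,0,0,1],[0,0,0.06,0,0,0,1],[0,0,0,0,0,0,1]]'
python3 - <<'E'
from h import *
go(.570,.0603,.108,9.5)
cv2.imwrite('pics/w26.png',bot.camera('wrist')[:,:,::-1])
E
```

```text
time: 55.6
ee_pos: [0.5695, 0.0619, 0.1315]
tcp_rot: [179.9, 0.3, 10.1]
wrist_force: [0.2, 0.3, -2.4]
opening: 0.0585
t 55.6 p [0.5695 0.0619 0.1315] rpy [179.89   0.28  10.11] F [ 0.2  0.3 -2.4] op 0.0585
 shift [0.0014 0.0064 0.0938] turn [0.0006 0.0016 0.0034] min rows 1 1
```

View pics/w26.png

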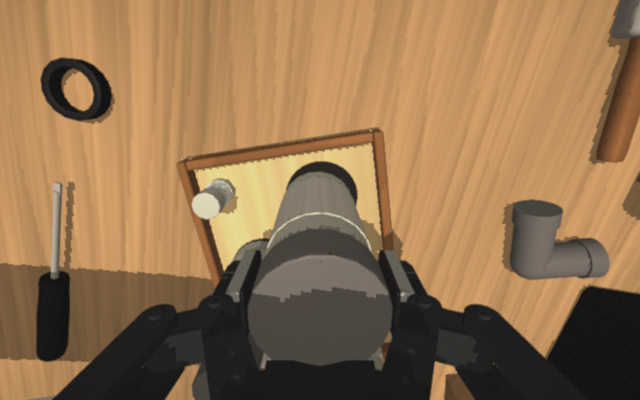

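```bash

python3 -m pendant '[[0.002,0.003,0.03,0,0.001,0,1],[0,0,0.03,0,0,0,1],[0,0,0.025,0,0,0,1],[0,0,0,0,0,0,1]]'
python3 - <<'E'
from h import *
go(.570,.0603,.108,9.5)
E
```

```text
time: 56.05
ee_pos: [0.5712, 0.0624, 0.1105]
tcp_rot: [179.9, -0.1, 10.2]
wrist_force: [0.1, 0.2, -1.7]
opening: 0.0579
t 56.05 p [0.5712 0.0624 0.1105] rpy [ 1.7989e+02 -7.0000e-02  1.0190e+01] F [ 0.1  0.2 -1.7] op 0.0579
 shift [-0.0064  0.0072  0.0101] turn [ 0.0006 -0.0004  0.0039] min rows 1 1
```

```bash

python3 -m pendant '[[-0.006,0.008,0.018,0,0,0,1],[0,0,0,0,0,0,1]]'
python3 - <<'E'
from h import *
go(.570,.0603,.108,9.5)
E
```

```text
time: 56.25
ee_pos: [0.571, 0.0601, 0.1085]
tcp_rot: [179.9, -0.3, 10.2]
wrist_force: [0.1, 0.6, -1.9]
opening: 0.0584
t 56.25 p [0.571  0.0601 0.1085] rpy [179.87  -0.3   10.2 ] F [ 0.1  0.6 -1.9] op 0.0584
 shift [-0.0036 -0.0015  0.0021] turn [ 0.0007 -0.0016  0.0039] min rows 1 1
```

Within ~0.5 mm of the floor, so I'll release.

```bash

python3 -m pendant '[[0,0,0.008,0,0,0,1],[0,0,0,0,0,0,0.45],[0,0,0,0,0,0,0.2],[0,0,0,0,0,0,0],[0,0,0,0,0,0,0],[0,0,0,0,0,0,0],[0,0,-0.04,0,0,0,0],[0,0,-0.08,0,0,0,0],[0,0,-0.12,0,0,0,0],[0,0,-0.12,0,0,0,0],[0,0,-0.12,0,0,0,0],[0,0,0,0,0,0,0]]'
python3 -m pendant '[[0,0,0,0,0,0,0],[0,0.06,0,0,0,0,0],[0,0.1,0,0,0,0,0],[0,0.1,0,0,0,0,0],[0,0.1,0,0,0,0,0],[0,0,0,0,0,0,0]]'
python3 - <<'E'
from h import *
go(.57,-.04,.23,9)
W=bot.calibration("wrist"); im=bot.camera("wrist")[:,:,::-1].copy()
a=np.linspace(0,2*np.pi,60)
def circ(x,y,z,r): return np.c_[x+r*np.cos(a),y+r*np.sin(a),z+0*a]
R=Ro.from_euler('z',11.8,degrees=True)
c=R.apply(np.array([[1,1,0],[-1,1,0],[-1,-1,0],[1,-1,0]])*.028)+[.611,-.0625,.14]
for k in [c,circ(.5305,-.0228,.144,.018),circ(.57,.058,.147,.03)]:
  cv2.polylines(im,[proj(W,k).round().astype(int)],True,(0,0,255),1)
cv2.imwrite("pics/w27.png",im)
cv2.imwrite("pics/d9.png",bot.camera("side")[:,:,::-1])
cv2.imwrite("pics/s9.png",bot.camera("scene")[:,:,::-1])
E
```

```text
time: 57.45
ee_pos: [0.5697, 0.0597, 0.2345]
tcp_rot: [179.8, -0.4, 10.2]
wrist_force: [0.8, 0.1, -0.0]
opening: 0.0854
time: 58.05
ee_pos: [0.5854, -0.034, 0.232]
tcp_rot: [179.9, -0.2, 10.3]
wrist_force: [-0.4, 0.9, -0.1]
opening: 0.0855
t 58.05 p [ 0.5854 -0.034   0.232 ] rpy [179.86  -0.19  10.3 ] F [-0.4  0.9 -0.1] op 0.0855
 shift [-0.0651  0.0127  0.0079] turn [ 0.0007 -0.0011  0.0072] min rows 1 1
```

View pics/w27.png

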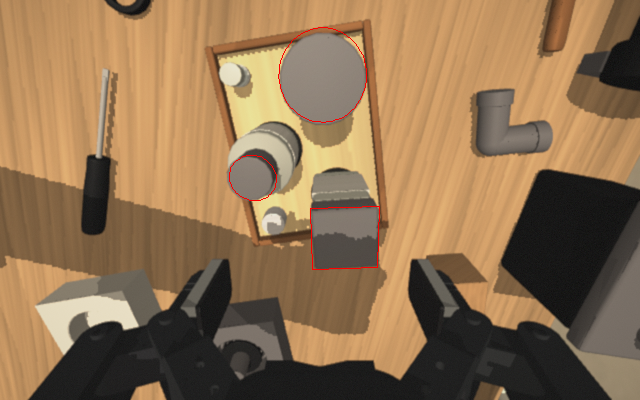

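View pics/d9.png

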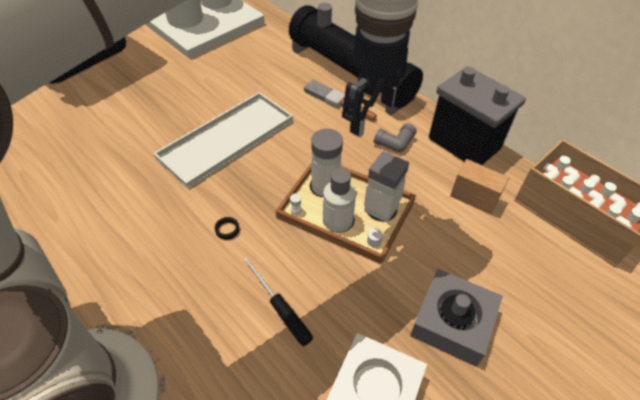

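View pics/s9.png

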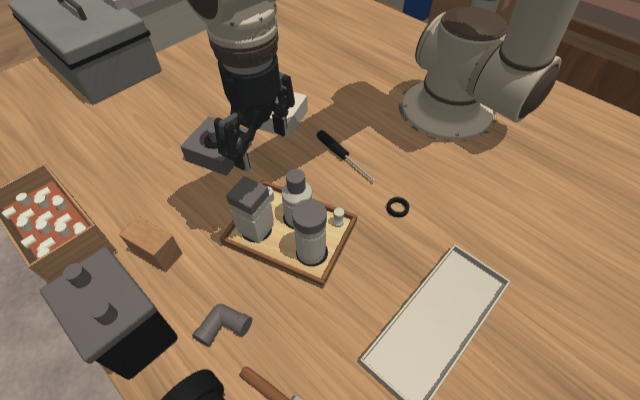

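All three match their start outlines within about 2 mm (lid (323,77), cap (253,177), jar lid (345,238)), the side view matches the first one, and the cartridge sits in the grey well. The arm is clear, so I'm handing in.

```bash
python3 -c "
from h import *
print(bot.job_done()); o=bot.get_obs(); print(o['time'],o['wrist_force'])"
```

```text
the job is handed in; nothing more can be done
None
the job is handed in; nothing more can be done
```

The job is done and handed in at about 58 s of the 144 s allowed; the hand-in gives no verdict. I moved the tub, bottle and jar upright into the side tray and set the cartridge in the grey housing's well. I then put the jar, bottle and tub back on their own marks.

**Last checks:** In the wrist picture the tub lid, bottle cap and jar lid lie within about 2 mm of the outlines measured at the start. The scene and side views show all three upright on the caddy. The cartridge stands upright and roughly centred in the well, and the arm was clear of everything.

**What disagreed or went wrong:**
- The side camera read about 5 mm off the wrist camera at the caddy, so I used the wrist camera throughout.
- The wrist force was an unreliable sign of touchdown. It stayed negative when the jar was probably already on the caddy floor.
- While I was setting the bottle back, pressing down tilted the gripper about 1.5 degrees. I lifted it about 7 mm, levelled it and set it down again.

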